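# Load the balance weights and hold the keyed cover of their carrier home

### The arm

A 6-joint arm with a two-finger parallel gripper is mounted at the origin on a cart in front of the work surface, level with it; the furniture and walls round the work are solid. World frame = base frame: x ahead of the robot, y to its left, z up, the work surface at z = 0. Lengths are in m, angles in rad, forces in N, time in s.
With the tool pointing down it reaches from about 0.3 to 0.875 m from the base axis. Payload 6.4 kg.
Tool frame: the origin (TCP) lies between the finger pads; the fingertips stand 25 mm ahead of it and the grasp point (between the pads) lies 6 mm ahead of it; y points along the fingers, x is the direction in which the jaws open and shut, and the axes are right-handed (so a half turn about y gives the same grasp; the last joint's range is limited). The gripper opens to 85 mm and grips with 20 to 120 N. Pads are 22 mm wide; open, the fingers measure 114 mm over their backs; the gripper's body (76 mm by 85 mm) begins 54 mm behind the grasp point. The pads swing forward as they close: fully open they stand 13 mm farther back than shut.
Start: joints at [0.927, 0.181, 1.607, -0, 1.354, -0.206], TCP at [0.244, 0.521, 0.256] pointing down, gripper open.
Joint ranges: [-2.99, 2.99], [-0.89, 2.07], [0.3, 2.58], [-1.14, 4.28], [0, 2.63], [-3.12, 3.12]. Speed limits (rad/s): [2.57, 2.57, 3.01, 3.14, 3.14, 3.14].

### API

Orientations are given as a unit quaternion [w, x, y, z].
In Python, from bench import ctrl, vision, ticket, find_in, regions_of, pinpoint gives the robot as it stands.
- The arm moves only by the tool apply_moves, never from a script. Its argument "increments" is a list of rows, each an object of numbers: "x", "y", "z": the shift along the tool's x, y, z in cm; "ax", "ay", "az": the turn, a rotation vector about the tool's x, y, z in rad; "grip": the closure, from 0 (fully open) to 1 (shut). A call has 1 to 12 rows; each row is the pose to reach, as a shift and turn from the pose measured when the call began, along the tool's axes at that moment; what a row does not reach only later rows make up. A row lasts 1/8 s, in which the tool goes at most 62.5 mm and 10.7 degrees, less where a joint would pass 70% of its speed; a pose out of reach is approached as far as the arm can. A call with a gripper value outside its range is refused whole. The fingers move at their own pace and stop on an object; the grip force is fixed at half the most. Time passes only in rows, so rows that repeat a pose let the fingers close. It gives the time, the measured TCP pose, the force and the opening at its end, in the units of the state.
- ctrl.get_obs(): the state, without advancing time (a new reading comes with each control period).
- vision.camera(name): name is "side" or "top" or "wrist"; returns the picture (400x640x3 uint8, red, green, blue); there is no depth.
- vision.camera_params(name): a dict with "intrinsics" (3x3 intrinsics, pixels), "k1" (the pictures are not rectified: a ray, as slopes to the right and down, at radius r is drawn at 1 + k1 r^2 times it, then the intrinsics apply), "R" (3x3) and "t" (3): a world point X has camera coordinates R X + t. Camera axes: x right, y down, z forward; pixel columns grow to the right and rows downward; lengths in m; the calibration is good to about 2 mm. A picture is of the moment at which its call begins: read the wrist's pose just before it. camera_params takes no time and is no camera call; for the wrist camera it gives the pose at the moment of the call.
- ticket.hand_in(): hands the job in, once; it reports no verdict.
Trained networks look in the newest picture that a camera, given by its name, has taken for a name from the list of things; names that differ only in an ending like _2 or _b are one class to them, and where a whole thing is asked for, a point or a joint stands for the part that bears it (a point fixed in the world has none). Each returns a list of dicts, best first, with "p" (0 to 1); they miss things now and then, are a little off and sometimes report something else, mostly with a low value. They report only what shows in the picture. A call takes as long as a camera call.
- find_in(camera, query): "rect" ([centre column, centre row, width, height] in pixels, round what is visible of it).
- regions_of(camera, query): "mask" (400x640 bool, what is visible of it) and "rect" ([centre column, centre row, width, height] in pixels, round what is visible of it).
- pinpoint(camera, query): "xy" ([column, row] in pixels: a listed point, or the origin of a listed thing).
The state is a dict: "time_s": time; "q": joint angles; "dq": joint speeds; "joint_efforts": joint torques, N m; "eef_pos": TCP position; "eef_rot": TCP orientation; "wrist_force": force on the tool from outside, world axes, zero at the start; "torque": the same for the moment, N m; "opening": opening from 0.0 (shut) to 1.0 (fully open).
Only numpy, scipy, OpenCV 4.12 (cv2) and the standard library are available. Lean on these libraries where they do the work, as an engineer would, in place of code of your own. Each camera call takes 0.05 s, during which the arm holds its last target.

### The job

Put the two loose brass balance weights away in the round metal carrier, each upright in the pocket that matches its size. Then set the blue cover with the knurled collar over the carrier, turn it (clockwise from above is the short way) until its hidden keyways drop over the three pins, and push it fully home against the spring. Finish while still holding the cover pushed home with the gripper - do not let go - and leave the paper cup, the note pad and the eraser where they are.

Things in the scene. Friction and masses are not known exactly. Their poses are not given: they have to be found in the camera images.
- carrier: Weight carrier, fixed to the worktop: grey round foot plate 92 mm across, 10 mm thick, with an upright round aluminium spigot on it. Origin: on the spigot's axis at worktop height; z up. Two pockets open in the spigot's top: the large one's centre 12.5 mm from the axis on the -x side, the small one's 14.5 mm on the +x side.
- spigot_top (a point): Centre of the spigot's flat top, 46 mm above the worktop. The spigot is 56 mm across; its top edge has a 3 mm high chamfer (52 mm across at the very top).
- pin (a point): Middle of one of the three steel pins, 5 mm thick, that stand 5 mm out of the spigot's side, centres 30 mm above the worktop, evenly spaced (120 degrees): along the carrier's +y and 120 degrees to either side. The cover's three keyways go over them.
- pocket_large (a point): Centre of the floor of the large pocket, for the larger weight: 25 mm across, 24 mm deep, lip chamfered by 1 mm.
- pocket_small (a point): Centre of the floor of the small pocket, for the smaller weight: 21 mm across, 17 mm deep, lip chamfered by 1 mm.
- spring_ring (a joint): Brass spring ring round the spigot's foot: how far it is pressed down, 0 (its top 20 mm above the worktop) to 0.006 m (bottomed, top at 14 mm). It pushes back with 4 N at 0, 10 N at 0.006. The cover's lower edge lands on it once the keyways are over the pins; the cover is home when the ring is bottomed.
- cover: Loose cover, about 0.15 kg: blue cylinder 72 mm across, 50 mm high, open below, a dark knurled collar on top. Origin: centre of the lower edge; z up along its axis. Bore 59 mm across (1.5 mm of play round the spigot), 46 mm deep, with three hidden upright keyways 11 mm wide, evenly spaced, open at the lower edge; no outside mark shows where, and the given yaw does not tell.
- collar (a point): Middle of the cover's knurled collar, 62 mm above its lower edge; the collar is 40 mm across and 24 mm high (50 to 74 mm above the lower edge). Off the keyways the lower edge rests on the pins, 32.5 mm above the worktop; on them (within about 5 degrees) it drops to the spring ring (20 mm). Carried over unturned, it needs 25 to 90 degrees of clockwise turn, seen from above.
- big_weight: Larger loose brass balance weight, 0.1 kg, upright: body 22 mm across and 24 mm high, on it a knob 14 mm across from 24 to 34 mm. Origin: centre of the underside, z up. In its pocket the knob stands out of the carrier's top.
- small_weight: Smaller loose brass balance weight, 0.05 kg, upright, 27 mm high; to be gripped as a plain cylinder 18 mm across over its whole height. Origin: centre of the underside, z up. In its pocket the upper 10 mm stand out.
- paper_cup: Bystander: white paper cup, 67 mm across, 68 mm high, upright; very light. Origin: centre of the underside.
- note_pad: Bystander: yellow sticky-note pad, 50 x 51 x 11 mm. Origin: centre of the underside.
- rubber_eraser: Bystander: blue and white eraser, 19 x 36 x 13 mm. Origin: centre of the underside.

How it is judged:
On the way, in this order (a step that is already met when the one before it is completed fails the run):
1. both weights stand in their own pockets, the cover still off the carrier (horizontal distance between big_weight and pocket_large below 0.004 m and z of big_weight in the frame of pocket_large below 0.003 m and angle between each of big_weight, small_weight's own z axis and vertical below 0.12 rad and horizontal distance between small_weight and pocket_small below 0.004 m and z of small_weight in the frame of pocket_small below 0.003 m and horizontal distance between cover and carrier above 0.06 m), for 0.2 s.
2. the cover has been set over the spigot, at least down on the pins (horizontal distance between cover and carrier below 0.006 m and z of cover in the frame of carrier below 0.035 m).
At the end, for the whole second after the job is handed in: Each weight upright in its own pocket (within 4 mm of its centre, 3 mm of its floor). Cover upright, at rest, centred within 4 mm, lower edge under 16.2 mm above the worktop (home: 14), spring ring pressed over 4 mm, and the fingers still on the cover with more than 3 N, through the last second (horizontal distance between big_weight and pocket_large below 0.004 m and z of big_weight in the frame of pocket_large below 0.003 m and angle between each of big_weight, small_weight's own z axis and vertical below 0.12 rad and horizontal distance between small_weight and pocket_small below 0.004 m and z of small_weight in the frame of pocket_small below 0.003 m and horizontal distance between cover and carrier below 0.004 m and z of cover in the frame of carrier below 0.0162 m and angle between cover's own z axis and vertical below 0.06 rad and value of joint spring_ring above 0.004 m and contact force between the fingers and cover above 3 N and linear speed of cover below 0.01 m/s); the arm keeps its last pose, push and grip.
It fails at once if the paper cup is moved by more than 30 mm (distance of paper_cup from where it was at the start of the episode above 0.03 m).
It fails at once if the note pad is moved by more than 30 mm (distance of note_pad from where it was at the start of the episode above 0.03 m).
It fails at once if the rubber eraser is moved by more than 30 mm (distance of rubber_eraser from where it was at the start of the episode above 0.03 m).
It also fails if it takes over 72 s, if anything falls off the work surface, if the arm or the gripper's body presses on something with over 40 N, if the wrist force passes 120 N, or if a joint passes its speed limit or range.

## Working session

There is one attempt and no reset: what is moved stays moved. The work goes in short steps, Python scripts to look and compute and a tool call to move; the robot and the scene stay as the last step left them, time stands still between calls to the robot, and variables do not carry over. Pictures are saved under pics/ and viewed, and the job is handed in when it is done.

Besides the shell and the picture viewer there is one more tool, called after "Request:" as name(argument=value, ...), one argument or row to a line, values as JSON. apply_moves: Moves the arm, as the interface text tells. Its arguments: {"type":"object","properties":{"increments":{"type":"array","items":{"type":"object","properties":{"x":{"type":"number"},"y":{"type":"number"},"z":{"type":"number"},"ax":{"type":"number"},"ay":{"type":"number"},"az":{"type":"number"},"grip":{"type":"number"}}}}},"required":["increments"]}

```bash
ls; mkdir -p pics; cat > h.py <<'E'
import numpy as np,cv2
from bench import ctrl, vision, ticket, find_in, regions_of, pinpoint
def save(cam,name):
    im=vision.camera(cam); cv2.imwrite('pics/'+name+'.png',im[:,:,::-1]); return im
def ray(P,uv):
    K=np.array(P['intrinsics']);k=P['k1']
    d=np.array([(uv[0]-K[0,2])/K[0,0],(uv[1]-K[1,2])/K[1,1]]);s=d.copy()
    for _ in range(30): s=d/(1+k*(s@s))
    R=np.array(P['R']);t=np.array(P['t'])
    return -R.T@t, R.T@np.array([s[0],s[1],1])
def atz(P,uv,z):
    c,d=ray(P,uv); return c+d*(z-c[2])/d[2]
def proj(P,X):
    c=np.array(P['R'])@X+P['t'];s=c[:2]/c[2];s=s*(1+P['k1']*(s@s));K=np.array(P['intrinsics'])
    return np.array([K[0,0]*s[0]+K[0,2],K[1,1]*s[1]+K[1,2]])
def tri(PA,a,PB,b):
    ca,da=ray(PA,a);cb,db=ray(PB,b)
    M=np.stack([da,-db],1);l=np.linalg.lstsq(M,cb-ca,rcond=None)[0]
    p=ca+da*l[0];q=cb+db*l[1];return (p+q)/2,np.linalg.norm(p-q)
def qR(q):
    from scipy.spatial.transform import Rotation as Ro
    return Ro.from_quat([q[1],q[2],q[3],q[0]]).as_matrix()
E
python3 - <<'E'
from h import *
np.set_printoptions(precision=4,suppress=True)
o=ctrl.get_obs();print(o['eef_pos'],o['eef_rot'],qR(o['eef_rot']),o['time_s'])
for c in ['top','side']:
    save(c,c+'0');P=vision.camera_params(c);print(c,P['k1'],-np.array(P['R']).T@P['t'],np.array(P['R'])[2])
    for n in ['carrier','spigot_top','pin','pocket_large','pocket_small','cover','collar','big_weight','small_weight','paper_cup','note_pad','rubber_eraser']:
        print(n,[(np.round(r['xy'],1),round(r['p'],2)) for r in pinpoint(c,n)[:4]])
print(ctrl.get_obs()['time_s'])
E
```

```text
pics
[0.2434 0.5204 0.2554] [-0.5964  0.5969  0.3789 -0.3801] [[ 0.4239 -0.001  -0.9057]
 [ 0.9057 -0.0014  0.4239]
 [-0.0017 -1.      0.0003]] 0.0
top 0.03251307356809871 [ 0.4341 -0.0467  1.3861] [ 0.0468 -0.0012 -0.9989]
carrier [(array([286.9, 219.2]), 0.92), (array([345.6, 206.5]), 0.44)]
spigot_top [(array([285.8, 216.7]), 0.69), (array([376.8, 234.9]), 0.61)]
pin [(array([275.3, 220.3]), 0.74), (array([219.3, 234.2]), 0.53)]
pocket_large [(array([290.6, 223.6]), 0.69)]
pocket_small [(array([287.2, 211. ]), 0.65)]
cover [(array([225.7, 234.2]), 0.97), (array([288.5, 214.5]), 0.27)]
collar [(array([220.1, 236. ]), 0.89)]
big_weight [(array([377.8, 231.6]), 0.52)]
small_weight [(array([347.3, 208.8]), 0.47)]
paper_cup [(array([275. , 184.9]), 0.95), (array([232.6, 182.6]), 0.61)]
note_pad [(array([404.6, 219.9]), 0.66)]
rubber_eraser [(array([223.4, 235.3]), 0.59), (array([232.8, 184.9]), 0.54)]
side 0.012031505857169065 [ 0.2369 -0.735   0.4364] [ 0.3327  0.8295 -0.4487]
carrier [(array([289.5, 213. ]), 0.88)]
spigot_top [(array([289.7, 193.6]), 0.89)]
pin [(array([285. , 198.8]), 0.72)]
pocket_large [(array([283.6, 207.5]), 0.74)]
pocket_small [(array([294.3, 204. ]), 0.63)]
cover [(array([258.9, 189.4]), 0.86), (array([283.4, 207.6]), 0.32)]
collar [(array([252.8, 171.1]), 0.96)]
big_weight [(array([303.3, 277.5]), 0.6)]
small_weight [(array([326.5, 245.6]), 0.57), (array([302.8, 275. ]), 0.25)]
paper_cup [(array([322.7, 197.5]), 0.59)]
note_pad [(array([346.3, 301.9]), 0.72)]
rubber_eraser [(array([283.1, 198.9]), 0.61), (array([299.3, 186.4]), 0.36)]
1.3
```

```bash
python3 - <<'E'
import cv2
for c,(x0,x1,y0,y1) in {'top':(190,430,160,280),'side':(200,400,140,320)}.items():
    im=cv2.imread(f'pics/{c}0.png');s=800/(x1-x0); s=min(s,600/(y1-y0))
    cv2.imwrite(f'pics/{c}0c.png',cv2.resize(im[y0:y1,x0:x1],None,fx=s,fy=s,interpolation=cv2.INTER_CUBIC))
E
```

```text
(no output)
```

View pics/top0c.png

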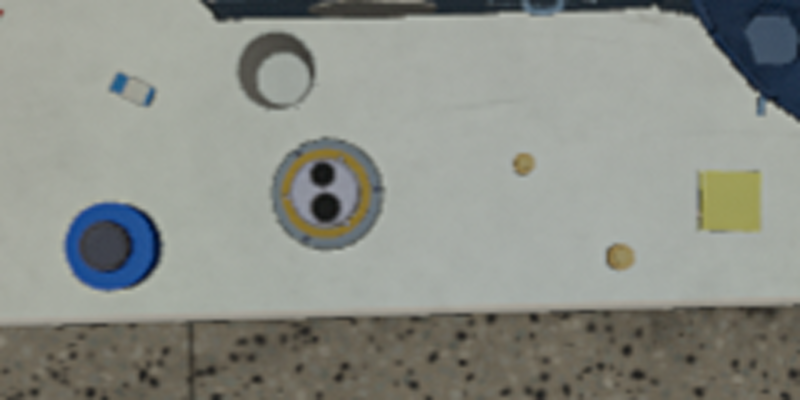

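View pics/side0c.png

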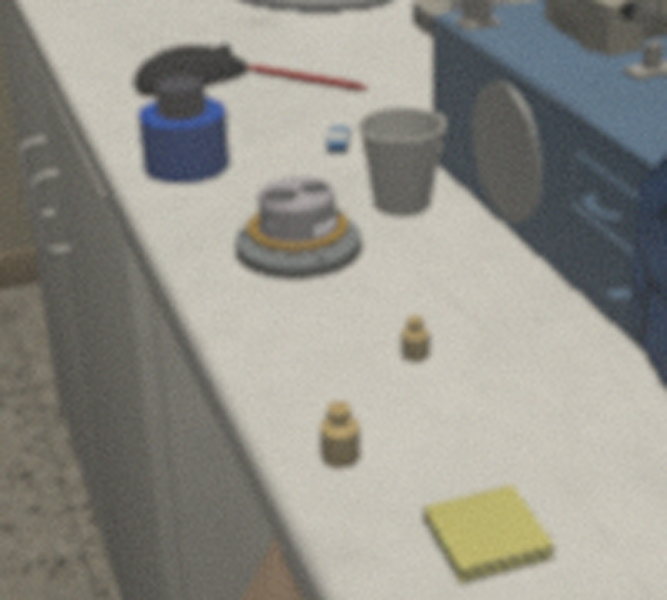

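View pics/top0.png

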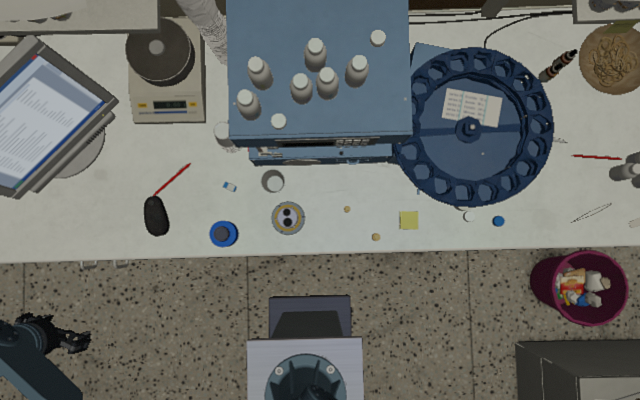

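```bash
python3 - <<'E'
from h import *
np.set_printoptions(precision=4,suppress=True)
PT=vision.camera_params('top');PS=vision.camera_params('side');print(PT['intrinsics'][0][0],PS['intrinsics'][0][0])
d={'carrier':((286.9,219.2),(289.5,213)),'spigot_top':((285.8,216.7),(289.7,193.6)),'cover':((225.7,234.2),(258.9,189.4)),'collar':((220.1,236),(252.8,171.1)),'big':((377.8,231.6),(303.3,277.5)),'small':((347.3,208.8),(326.5,245.6)),'pl':((290.6,223.6),(283.6,207.5)),'ps':((287.2,211),(294.3,204)),'cup':((275,184.9),(322.7,197.5)),'pad':((404.6,219.9),(346.3,301.9))}
for k,(a,b) in d.items(): print(k,*tri(PT,a,PS,b))
# crop coords: top scale 3.333 at 190,160
f=lambda x,y:(190+x/3.3333,160+y/3.3333)
for n,p,z in [('foot',(328,193),.01),('plarge lip',(325,208),.046),('psmall lip',(322,174),.046),('cover collar',(106,246),.074),('bluetop',(113,247),.05),('big knob',(621,256),.034),('small top',(524,162),.027),('cup rim',(276,71),.068),('eraser',(133,90),.013)]: print(n,atz(PT,f(*p),z))
# benchtop edges / machine
for p in [(190,253),(400,250),(255,165),(395,162),(475,205)]: print(p,atz(PT,p,0))
P=vision.camera_params('wrist');print(-np.array(P['R']).T@P['t'],np.array(P['R']),P['intrinsics'],P['k1'])
E
```

```text
496.3830473491909 374.9884374100756
carrier [0.4819 0.0385 0.0033] 0.005220906660955912
spigot_top [0.4859 0.0384 0.0551] 0.0029699640627491816
cover [0.4475 0.2092 0.0017] 0.010683404198983998
collar [0.4397 0.215  0.056 ] 0.0042538511946831675
big [ 0.4321 -0.2109  0.0019] 0.01264554342668733
small [ 0.5058 -0.1306  0.0037] 0.0042718015529015895
pl [0.4668 0.0279 0.0268] 0.0008784958502720303
ps [0.4995 0.0371 0.0253] 0.003635432870183251
cup [0.5802 0.0674 0.0129] 0.010718914311518094
pad [ 0.471  -0.2909 -0.0059] 0.004770893497245236
foot [0.4827 0.0346 0.01  ]
plarge lip [0.4693 0.0352 0.046 ]
psmall lip [0.497 0.037 0.046]
cover collar [0.4433 0.2073 0.074 ]
bluetop [0.4425 0.2064 0.05  ]
big knob [ 0.424  -0.2045  0.034 ]
small top [ 0.5032 -0.1282  0.027 ]
cup rim [0.5793 0.0704 0.068 ]
eraser [0.5727 0.1944 0.013 ]
(190, 253) [0.393  0.3107 0.    ]
(400, 250) [ 0.3853 -0.2731  0.    ]
(255, 165) [0.634  0.1252 0.    ]
(395, 162) [ 0.6318 -0.2676  0.    ]
(475, 205) [ 0.505 -0.486  0.   ]
[0.1736 0.5538 0.3739] [[ 0.4242  0.9056 -0.0005]
 [ 0.8627 -0.404   0.304 ]
 [ 0.2751 -0.1294 -0.9527]] [[300.8368   0.     312.6187]
 [  0.     300.8368 200.437 ]
 [  0.       0.       1.    ]] -0.005531036601510452
```

Request:
apply_moves(
  increments=[
    {"x": -42.9,"z": -42.9,"ay": -0.438},
    {"x": -42.9,"z": -42.9,"ay": -0.438},
    {"x": -42.9,"z": -42.9,"ay": -0.438},
    {"x": -42.9,"z": -42.9,"ay": -0.438},
    {"x": -42.9,"z": -42.9,"ay": -0.438},
    {"x": -42.9,"z": -42.9,"ay": -0.438},
    {"x": -42.9,"z": -42.9,"ay": -0.438},
    {"x": -42.9,"z": -42.9,"ay": -0.438},
    {"x": -42.9,"z": -42.9,"ay": -0.438},
    {"x": -42.9,"z": -42.9,"ay": -0.438},
    {"x": -42.9,"z": -42.9,"ay": -0.438},
  ],
)

```text
invalid input
```

```bash
python3 - <<'E'
from h import *
np.set_printoptions(precision=4,suppress=True)
o=ctrl.get_obs();print(o['eef_pos'],qR(o['eef_rot']),o['time_s'],o['wrist_force'],o['q'],np.abs(o['dq']).max())
P=vision.camera_params('wrist');save('wrist','w1')
import json;json.dump({k:np.array(v).tolist() for k,v in P.items()},open('w1.json','w'))
for n,z in [('spigot_top',.046),('carrier',0),('pocket_large',.022),('pocket_small',.029),('cover',0),('collar',.062),('big_weight',0),('small_weight',0)]:
    for r in pinpoint('wrist',n)[:2]: print(n,np.round(r['xy'],1),round(r['p'],2),atz(P,r['xy'],z))
print(ctrl.get_obs()['time_s'])
E
```

```text
[0.2438 0.5208 0.2563] [[ 0.424  -0.     -0.9057]
 [ 0.9057 -0.0001  0.424 ]
 [-0.0001 -1.     -0.    ]] 1.3 [-0.1831  0.3575  0.2404] [ 0.9267  0.1808  1.607  -0.      1.3538 -0.2063] 0.0014577503544780154
1.75
```

View pics/w1.png

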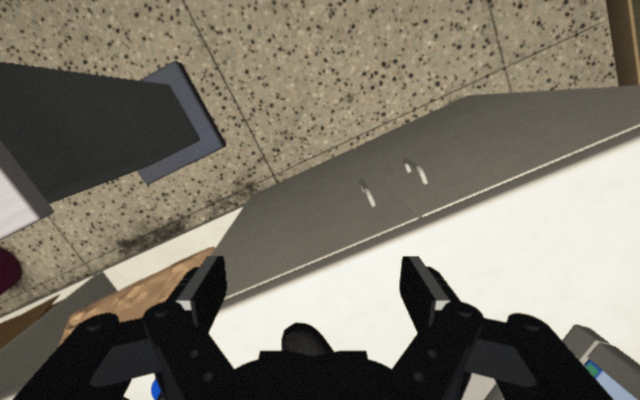

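Request:
apply_moves(
  increments=[
    {"x": -40.9,"y": -3,"z": -47.4,"ax": 0,"ay": -0.438,"az": 0,"grip": 0},
    {"x": -40.9,"y": -3,"z": -47.4,"ax": 0,"ay": -0.438,"az": 0,"grip": 0},
  ],
)

```text
time_s: 2.0
eef_pos: [0.2918, 0.4142, 0.2619]
eef_rot: [-0.52, 0.52, 0.479, -0.479]
wrist_force: [1.7, -0.0, 0.3]
opening: 0.999
```

Request:
apply_moves(
  increments=[
    {"x": -44.6,"y": -2,"z": -24.5,"ax": 0,"ay": -0.083,"az": 0,"grip": 0},
    {"x": -44.6,"y": -2,"z": -24.5,"ax": 0,"ay": -0.083,"az": 0,"grip": 0},
    {"x": -44.6,"y": -2,"z": -24.5,"ax": 0,"ay": -0.083,"az": 0,"grip": 0},
    {"x": -44.6,"y": -2,"z": -24.5,"ax": 0,"ay": -0.083,"az": 0,"grip": 0},
    {"x": -44.6,"y": -2,"z": -24.5,"ax": 0,"ay": -0.083,"az": 0,"grip": 0},
    {"x": -44.6,"y": -2,"z": -24.5,"ax": 0,"ay": -0.083,"az": 0,"grip": 0},
    {"x": -44.6,"y": -2,"z": -24.5,"ax": 0,"ay": -0.083,"az": 0,"grip": 0},
    {"x": -44.6,"y": -2,"z": -24.5,"ax": 0,"ay": -0.083,"az": 0,"grip": 0},
    {"x": -44.6,"y": -2,"z": -24.5,"ax": 0,"ay": -0.083,"az": 0,"grip": 0},
    {"x": -44.6,"y": -2,"z": -24.5,"ax": 0,"ay": -0.083,"az": 0,"grip": 0},
  ],
)

```text
time_s: 3.25
eef_pos: [0.4988, -0.0508, 0.2818]
eef_rot: [0.501, -0.5, -0.5, 0.5]
wrist_force: [-0.1, 0.4, -0.3]
opening: 1.0
```

```bash
cat > look.py <<'E'
from h import *
import json,sys
np.set_printoptions(precision=4,suppress=True)
def look(name,items,cam='wrist'):
    o=ctrl.get_obs();print(o['eef_pos'],qR(o['eef_rot'])[:,0],qR(o['eef_rot'])[:,1],o['time_s'],o['wrist_force'],o['q'],np.abs(o['dq']).max())
    P=vision.camera_params(cam);save(cam,name)
    json.dump({k:np.array(v).tolist() for k,v in P.items()},open(name+'.json','w'))
    for n,z in items:
        for r in pinpoint(cam,n)[:2]: print(n,np.round(r['xy'],1),round(r['p'],2),atz(P,r['xy'],z))
    return P
E
python3 - <<'E'
from look import *
look('w2',[('spigot_top',.046),('carrier',0),('pocket_large',.022),('pocket_small',.029),('cover',0),('collar',.062),('big_weight',0),('small_weight',0)])
E
```

```text
[ 0.4988 -0.0508  0.2818] [0.0016 1.     0.0003] [-0.0007  0.0003 -1.    ] 3.25 [-0.0608  0.4005 -0.3305] [-0.3387 -0.0078  1.758   0.0001  1.3922 -1.908 ] 0.038159559911633494
spigot_top [384.4 159.3] 0.91 [0.483 0.034 0.046]
carrier [377. 154.] 0.58 [0.4839 0.0347 0.    ]
pocket_large [379.7 145.1] 0.73 [0.4694 0.0327 0.022 ]
pocket_small [382.8 167.6] 0.87 [0.4964 0.0368 0.029 ]
pocket_small [191.1 105.9] 0.5 [ 0.4223 -0.1937  0.029 ]
cover [512.3 124.7] 0.68 [0.4462 0.2076 0.    ]
cover [405.1 161.4] 0.54 [0.4939 0.073  0.    ]
collar [550.6 126. ] 0.89 [0.4437 0.2099 0.062 ]
collar [126.2 146.2] 0.53 [ 0.4649 -0.2588  0.062 ]
big_weight [191.4 106. ] 0.63 [ 0.4225 -0.2045  0.    ]
small_weight [254.5 171.8] 0.54 [ 0.5077 -0.1295  0.    ]
small_weight [385.4 162.3] 0.23 [0.4951 0.0467 0.    ]
```

View pics/w2.png

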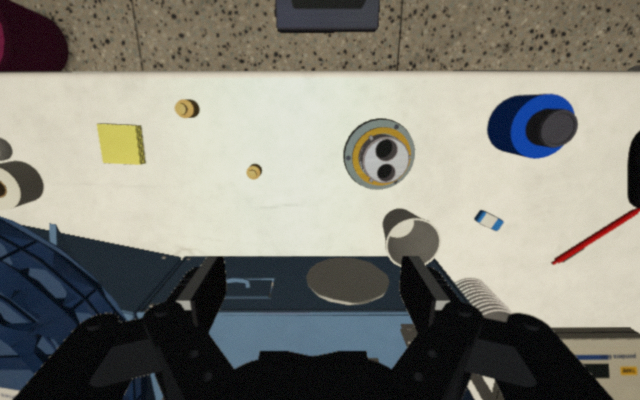

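Request:
apply_moves(
  increments=[
    {"x": -7.8,"y": 15,"z": -0.6,"ax": 0,"ay": 0,"az": 0,"grip": 0.5},
    {"x": -7.8,"y": 15,"z": -0.6,"ax": 0,"ay": 0,"az": 0,"grip": 0.5},
    {"x": -7.8,"y": 15,"z": -0.6,"ax": 0,"ay": 0,"az": 0,"grip": 0.5},
    {"x": -7.8,"y": 15,"z": -0.6,"ax": 0,"ay": 0,"az": 0,"grip": 0.5},
  ],
)

```text
time_s: 4.2
eef_pos: [0.5028, -0.1277, 0.1291]
eef_rot: [0.502, -0.498, -0.499, 0.501]
wrist_force: [-0.3, 0.1, 1.5]
opening: 0.502
```

```bash
python3 - <<'E'
from look import *
P=look('w3',[('small_weight',0)])
for r in regions_of('wrist','small_weight')[:2]: print(r['p'],r['rect'])
im=cv2.imread('pics/w3.png');cv2.imwrite('pics/w3c.png',cv2.resize(im[120:320,200:440],None,fx=3.3,fy=3))
E
```

```text
[ 0.5028 -0.1277  0.1291] [0.0007 1.     0.0028] [-0.0058  0.0028 -1.    ] 4.2 [-0.3327  0.1199  1.4575] [-0.4776  0.2162  1.8466 -0.0002  1.0852 -2.0477] 0.06573966168462538
small_weight [313.2 203.4] 0.7 [ 0.5059 -0.127   0.    ]
0.81 [311.5, 205.4, 20.3, 21.1]
```

View pics/w3.png

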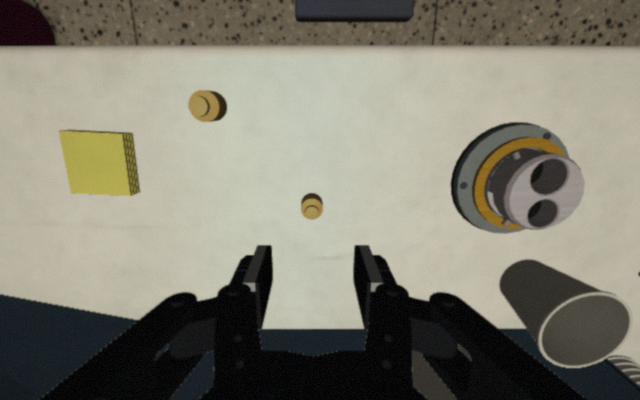

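Request:
apply_moves(
  increments=[
    {"x": 0,"y": 5,"z": -0.25,"ax": 0,"ay": 0,"az": 0,"grip": 0.5},
    {"x": 0,"y": 8.5,"z": -0.25,"ax": 0,"ay": 0,"az": 0,"grip": 0.5},
    {"x": 0,"y": 8.5,"z": -0.25,"ax": 0,"ay": 0,"az": 0,"grip": 0.5},
    {"x": 0,"y": 8.5,"z": -0.25,"ax": 0,"ay": 0,"az": 0,"grip": 0.5},
  ],
)

```text
time_s: 4.85
eef_pos: [0.5104, -0.1281, 0.0512]
eef_rot: [-0.497, 0.502, 0.501, -0.5]
wrist_force: [0.3, 0.6, -0.5]
opening: 0.496
```

```bash
python3 - <<'E'
from look import *
P=look('w4',[])
save('side','s4');im=cv2.imread('pics/s4.png');cv2.imwrite('pics/s4c.png',cv2.resize(im[180:320,240:420],None,fx=4,fy=4))
E
```

```text
[ 0.5104 -0.1281  0.0512] [-0.0023  1.     -0.0027] [ 0.0057 -0.0027 -1.    ] 4.85 [ 0.3335  0.5989 -0.496 ] [-0.4718  0.356   1.8637  0.0002  0.9157 -2.045 ] 0.011612956326702123
```

View pics/s4c.png

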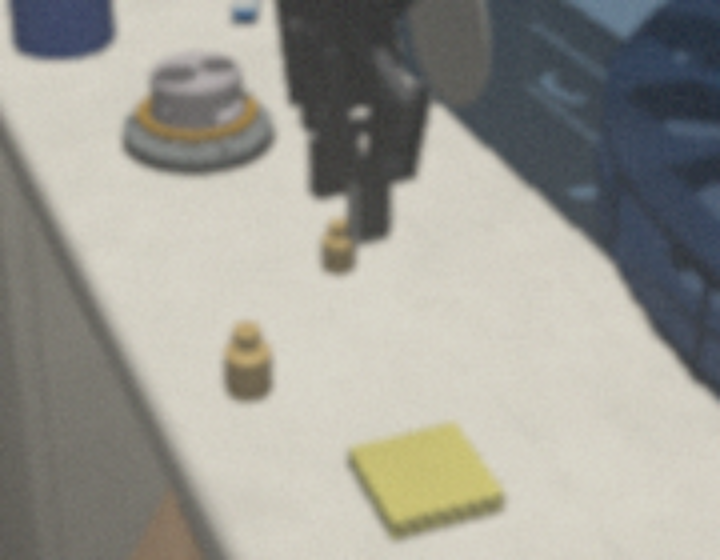

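View pics/w4.png

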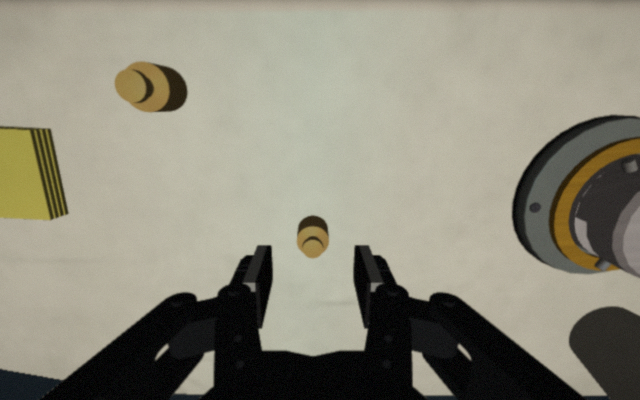

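```bash
python3 - <<'E'
from look import *
P=json.load(open('w4.json'))
im=cv2.imread('pics/w4.png');cv2.imwrite('pics/w4c.png',cv2.resize(im[190:290,230:400],None,fx=4.7,fy=4.7,interpolation=cv2.INTER_CUBIC))
for uv,z in [((312.5,246),.027),((312.7,232),.017)]: print(atz(P,uv,z))
o=ctrl.get_obs();print(o['eef_pos'],qR(o['eef_rot']))
for dz in (-.025,0): print(proj(P,np.array(o['eef_pos'])+[0,0,dz]))
E
```

```text
[ 0.5031 -0.1284  0.027 ]
[ 0.4997 -0.1283  0.017 ]
[ 0.5105 -0.1284  0.0513] [[-0.002   0.0064 -1.    ]
 [ 1.     -0.0031 -0.002 ]
 [-0.0031 -1.     -0.0064]]
[312.4974 258.0381]
[312.3216 285.2847]
```

View pics/w4c.png

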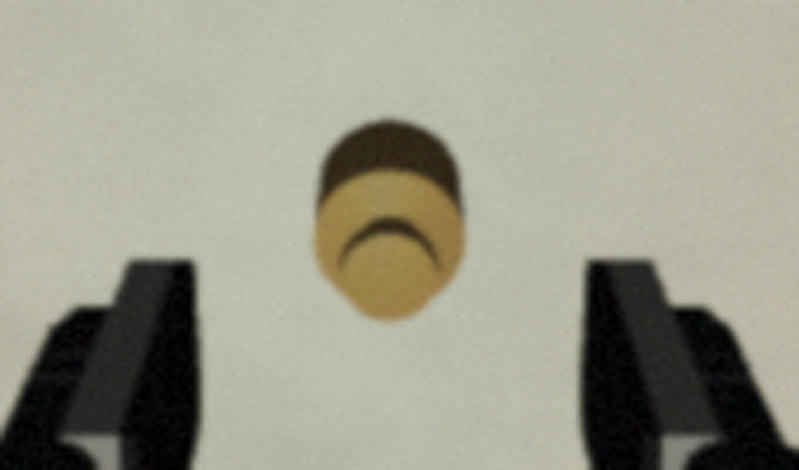

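Request:
apply_moves(
  increments=[
    {"x": 0,"y": 0.1,"z": 0.65,"ax": 0.006,"ay": 0,"az": 0,"grip": 0.5},
    {"x": 0,"y": 0.7,"z": 0.65,"ax": 0.006,"ay": 0,"az": 0,"grip": 0.5},
    {"x": 0,"y": 0.75,"z": 0.65,"ax": 0.006,"ay": 0,"az": 0,"grip": 1},
    {"x": 0,"y": 0.75,"z": 0.65,"ax": 0.006,"ay": 0,"az": 0,"grip": 1},
    {"x": 0,"y": 0.75,"z": 0.65,"ax": 0.006,"ay": 0,"az": 0,"grip": 1},
    {"x": 0,"y": 0.75,"z": 0.65,"ax": 0.006,"ay": 0,"az": 0,"grip": 1},
  ],
)

```text
time_s: 5.7
eef_pos: [0.504, -0.1284, 0.0437]
eef_rot: [0.499, -0.5, -0.5, 0.501]
wrist_force: [-0.1, 0.1, -0.4]
opening: 0.127
```

```bash
python3 - <<'E'
from look import *
P=look('w5',[])
im=cv2.imread('pics/w5.png');cv2.imwrite('pics/w5c.png',cv2.resize(im[190:290,230:400],None,fx=4.7,fy=4.7,interpolation=cv2.INTER_CUBIC))
E
```

```text
[ 0.504  -0.1284  0.0437] [-0.002   1.     -0.0031] [ 0.0002 -0.0031 -1.    ] 5.7 [-0.1303  0.0587 -0.4473] [-0.4764  0.3619  1.8763 -0.0034  0.9017 -2.0471] 0.0017799747675496743
```

View pics/w5c.png

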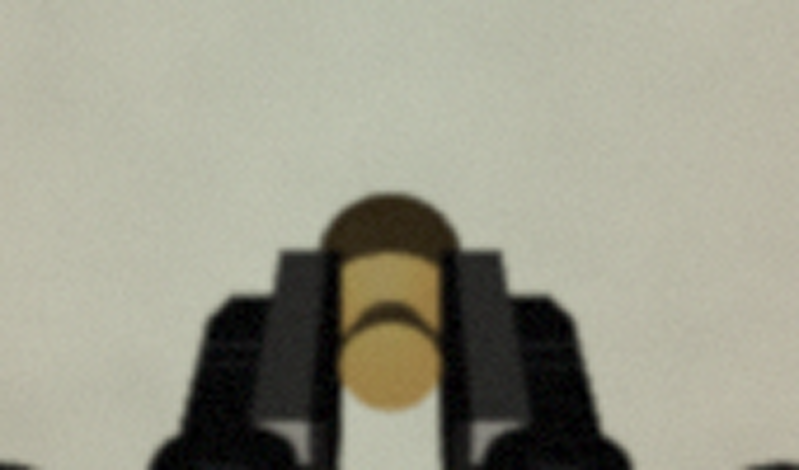

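Request:
apply_moves(
  increments=[
    {"x": 0,"y": -4,"z": 0,"ax": 0,"ay": 0,"az": 0,"grip": 1},
    {"x": 0,"y": -8.6,"z": 0,"ax": 0,"ay": 0,"az": 0,"grip": 1},
    {"x": 16.5,"y": -8.6,"z": 0.7,"ax": 0,"ay": 0,"az": 0,"grip": 1},
    {"x": 16.5,"y": -8.6,"z": 0.7,"ax": 0,"ay": 0,"az": 0,"grip": 1},
    {"x": 16.5,"y": -8.6,"z": 0.7,"ax": 0,"ay": 0,"az": 0,"grip": 1},
    {"x": 16.5,"y": -8.6,"z": 0.7,"ax": 0,"ay": 0,"az": 0,"grip": 1},
    {"x": 16.5,"y": -8.6,"z": 0.7,"ax": 0,"ay": 0,"az": 0,"grip": 1},
  ],
)

```text
time_s: 6.62
eef_pos: [0.4968, 0.0366, 0.1293]
eef_rot: [0.498, -0.5, -0.5, 0.501]
wrist_force: [-0.3, 0.3, 1.2]
opening: 0.129
```

```bash
python3 - <<'E'
from look import *
P=look('w6',[('spigot_top',.046),('pocket_large',.022),('pocket_small',.029),('small_weight',0)])
save('side','s6');im=cv2.imread('pics/s6.png');cv2.imwrite('pics/s6c.png',cv2.resize(im[120:260,220:400],None,fx=4,fy=4))
im=cv2.imread('pics/w6.png');cv2.imwrite('pics/w6c.png',cv2.resize(im[150:310,210:420],None,fx=3.7,fy=3.7,interpolation=cv2.INTER_CUBIC))
E
```

```text
[0.4968 0.0366 0.1293] [-0.0027  1.     -0.0035] [ 0.0005 -0.0035 -1.    ] 6.625 [-0.3117  0.2545  1.1615] [-0.1632  0.1692  1.9027 -0.0039  1.0686 -1.7348] 0.02514366354769684
spigot_top [309.1 203.1] 0.75 [0.4854 0.0336 0.046 ]
pocket_large [312.5 176. ] 0.66 [0.4715 0.0359 0.022 ]
pocket_small [312.7 212.1] 0.96 [0.4983 0.0361 0.029 ]
small_weight [313.4 245.9] 0.77 [0.5413 0.0368 0.    ]
```

View pics/w6c.png

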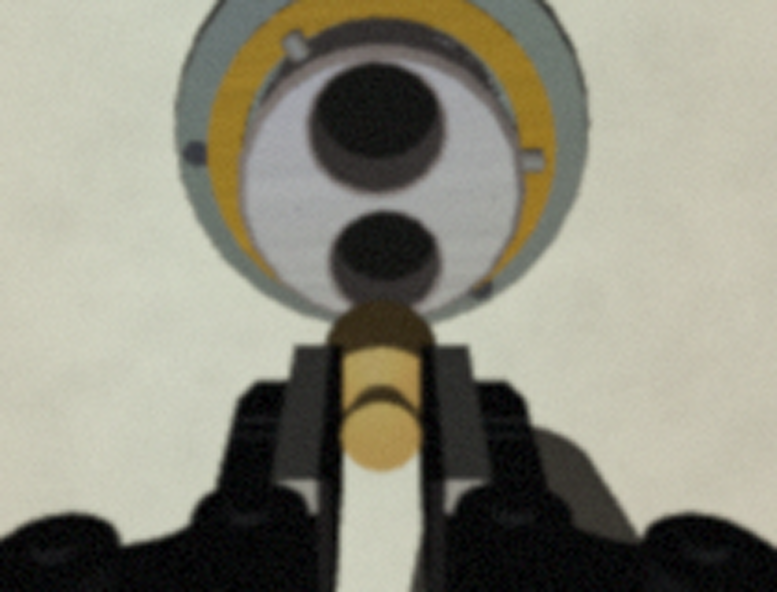

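View pics/s6c.png

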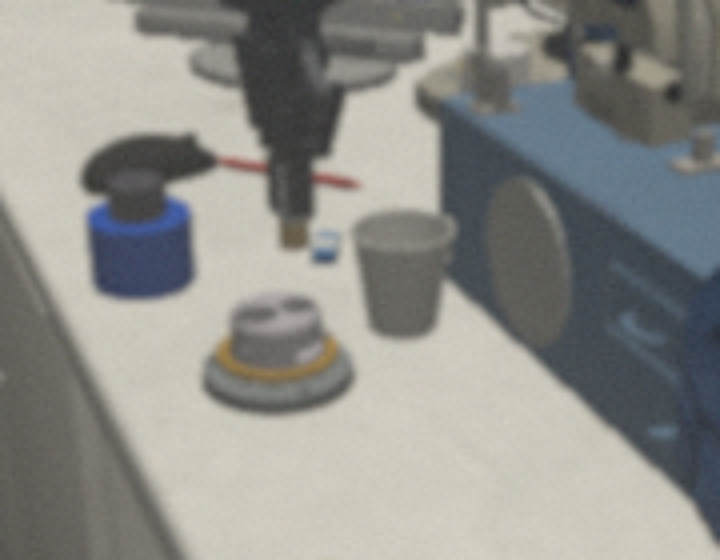

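```bash
cat > fit.py <<'E'
from h import *
import json
from scipy.optimize import least_squares
def circfit(P,pts,z,r0=None):
    W=np.array([atz(P,p,z)[:2] for p in pts])
    f=lambda v:np.hypot(*(W-v[:2]).T)-(v[2] if r0 is None else r0)
    v=least_squares(f,[*W.mean(0),.01],loss='soft_l1',f_scale=.0005)
    return v.x,np.std(f(v.x))
E
python3 - <<'E'
from fit import *
P=json.load(open('w6.json'));im=cv2.imread('pics/w6.png')
hsv=cv2.cvtColor(im,cv2.COLOR_BGR2HSV);g=cv2.GaussianBlur(cv2.cvtColor(im,cv2.COLOR_BGR2GRAY),(3,3),0)
m=(g<100).astype(np.uint8)
roi=np.zeros_like(m);roi[158:232,285:342]=1
c,_=cv2.findContours(m*roi,cv2.RETR_EXTERNAL,cv2.CHAIN_APPROX_NONE)
for k in c:
    if len(k)>40:
        p=k[:,0].astype(float);print(cv2.boundingRect(k),len(k))
        q=p[(p[:,1]<p[:,1].max()-6)] if p[:,1].mean()>200 else p
        q=q[(q[:,1]>160)&(q[:,1]<229)]
        print(circfit(P,q,.046))
print('weight',atz(P,(313,266.8),.1126))
E
```

```text
(299, 207, 30, 25) 80
(array([0.4986126 , 0.03686253, 0.01041816]), np.float64(0.0001809777502029916))
(293, 166, 37, 36) 101
(array([0.47162683, 0.03512885, 0.01240998]), np.float64(0.00021222879443641023))
(285, 158, 57, 18) 139
(array([0.48716279, 0.03530182, 0.0308396 ]), np.float64(0.001413434148740757))
weight [0.49728397 0.03655348 0.1126    ]
```

Request:
apply_moves(
  increments=[
    {"x": 0.05,"y": 3,"z": -0.13,"ax": 0,"ay": 0,"az": 0,"grip": 1},
    {"x": 0.05,"y": 3.4,"z": -0.13,"ax": 0,"ay": 0,"az": 0,"grip": 1},
    {"x": 0.05,"y": 4.0,"z": -0.13,"ax": 0,"ay": 0,"az": 0,"grip": 1},
    {"x": 0.05,"y": 4.5,"z": -0.13,"ax": 0,"ay": 0,"az": 0,"grip": 1},
  ],
)

```text
time_s: 7.42
eef_pos: [0.4986, 0.0362, 0.0845]
eef_rot: [-0.499, 0.501, 0.5, -0.501]
wrist_force: [0.9, 0.6, -0.9]
opening: 0.13
```

```bash
python3 - <<'E'
from look import *
P=look('w7',[])
save('side','s7');im=cv2.imread('pics/s7.png');cv2.imwrite('pics/s7c.png',cv2.resize(im[150:250,240:360],None,fx=6,fy=6))
im=cv2.imread('pics/w7.png');cv2.imwrite('pics/w7c.png',cv2.resize(im[150:310,210:420],None,fx=3.7,fy=3.7,interpolation=cv2.INTER_CUBIC))
E
```

```text
[0.4986 0.0362 0.0845] [-0.0004  1.     -0.0033] [ 0.0012 -0.0033 -1.    ] 7.425 [ 0.8935  0.5878 -0.9143] [-0.1636  0.2487  1.9184 -0.0037  0.9727 -1.7327] 0.0857654227682747
```

View pics/w7c.png

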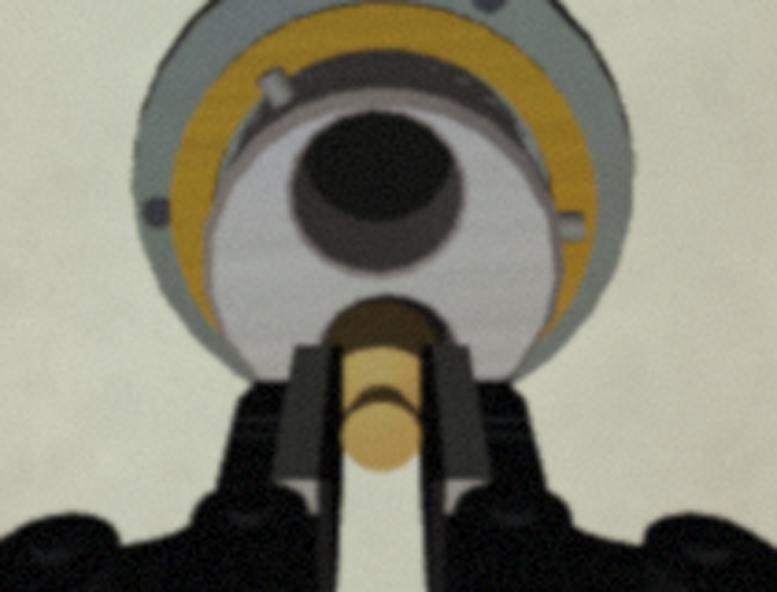

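View pics/s7c.png

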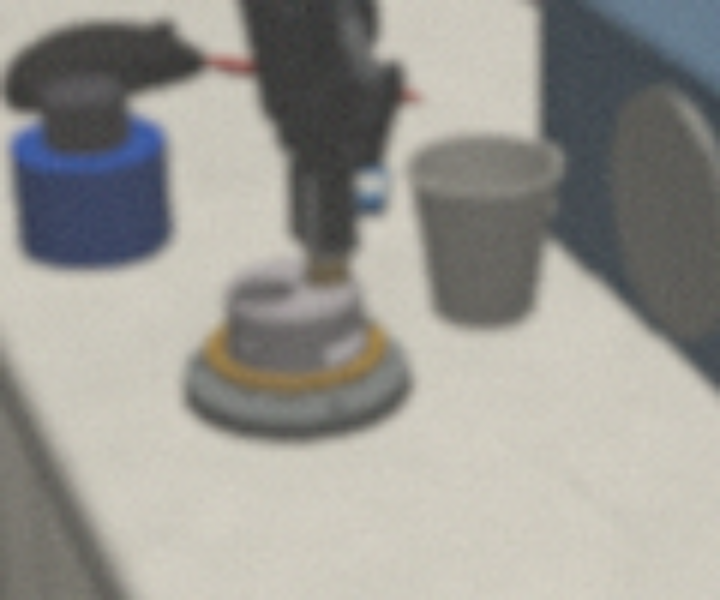

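Request:
apply_moves(
  increments=[
    {"x": 0.06,"y": 0.4,"z": 0,"ax": 0,"ay": 0,"az": 0,"grip": 1},
    {"x": 0.06,"y": 0.8,"z": 0,"ax": 0,"ay": 0,"az": 0,"grip": 1},
    {"x": 0.06,"y": 1.1,"z": 0,"ax": 0,"ay": 0,"az": 0,"grip": 1},
    {"x": 0.06,"y": 1.1,"z": 0,"ax": 0,"ay": 0,"az": 0,"grip": 1},
  ],
)

```text
time_s: 8.02
eef_pos: [0.4979, 0.0369, 0.0728]
eef_rot: [0.499, -0.5, -0.499, 0.501]
wrist_force: [0.0, 0.1, -0.8]
opening: 0.126
```

```bash
python3 - <<'E'
from look import *
P=look('w8',[])
im=cv2.imread('pics/w8.png');cv2.imwrite('pics/w8c.png',cv2.resize(im[150:310,210:420],None,fx=3.7,fy=3.7,interpolation=cv2.INTER_CUBIC))
E
```

```text
[0.4979 0.0369 0.0728] [-0.0006  1.     -0.003 ] [-0.0005 -0.003  -1.    ] 8.025 [ 0.0311  0.096  -0.8197] [-0.1623  0.2698  1.9224 -0.0038  0.9495 -1.7315] 0.00479471130039139
```

View pics/w8c.png

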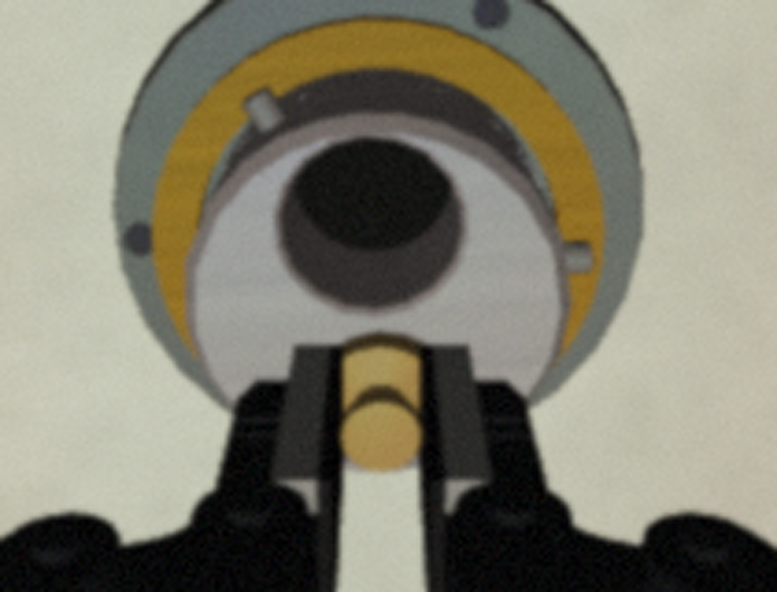

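Request:
apply_moves(
  increments=[
    {"x": 0,"y": 0,"z": 0,"ax": 0,"ay": 0,"az": 0,"grip": 0.55},
    {"x": 0,"y": 0,"z": 0,"ax": 0,"ay": 0,"az": 0,"grip": 0.55},
    {"x": 0,"y": 0,"z": 0,"ax": 0,"ay": 0,"az": 0,"grip": 0.55},
    {"x": 0,"y": -5.7,"z": 0,"ax": 0,"ay": 0,"az": 0,"grip": 0.55},
    {"x": 0,"y": -5.7,"z": 0,"ax": 0,"ay": 0,"az": 0,"grip": 0.55},
    {"x": -24.1,"y": -5.7,"z": 7.4,"ax": 0,"ay": 0,"az": 0,"grip": 0.55},
    {"x": -24.1,"y": -5.7,"z": 7.4,"ax": 0,"ay": 0,"az": 0,"grip": 0.55},
    {"x": -24.1,"y": -5.7,"z": 7.4,"ax": 0,"ay": 0,"az": 0,"grip": 0.55},
    {"x": -24.1,"y": -5.7,"z": 7.4,"ax": 0,"ay": 0,"az": 0,"grip": 0.55},
    {"x": -24.1,"y": -5.7,"z": 7.4,"ax": 0,"ay": 0,"az": 0,"grip": 0.55},
    {"x": -24.1,"y": -5.7,"z": 7.4,"ax": 0,"ay": 0,"az": 0,"grip": 0.55},
  ],
)

```text
time_s: 9.45
eef_pos: [0.4237, -0.2036, 0.1302]
eef_rot: [0.5, -0.5, -0.499, 0.5]
wrist_force: [-0.7, -0.4, -0.3]
opening: 0.45
```

```bash
python3 - <<'E'
from look import *
P=look('w9',[('big_weight',0)])
im=cv2.imread('pics/w9.png');cv2.imwrite('pics/w9c.png',cv2.resize(im[150:310,210:420],None,fx=3.7,fy=3.7,interpolation=cv2.INTER_CUBIC))
save('side','s9');im=cv2.imread('pics/s9.png');cv2.imwrite('pics/s9c.png',cv2.resize(im[150:250,240:360],None,fx=6,fy=6))
E
```

```text
[ 0.4237 -0.2036  0.1302] [ 0.0009  1.     -0.0019] [-0.0009 -0.0019 -1.    ] 9.45 [-0.6567 -0.4204 -0.3213] [-0.6999  0.1079  1.971  -0.0024  1.0622 -2.2686] 0.03992755894581226
big_weight [307.5 197.8] 0.91 [ 0.4227 -0.2085  0.    ]
big_weight [636.1 280.2] 0.23 [0.5047 0.1028 0.    ]
```

View pics/w9c.png

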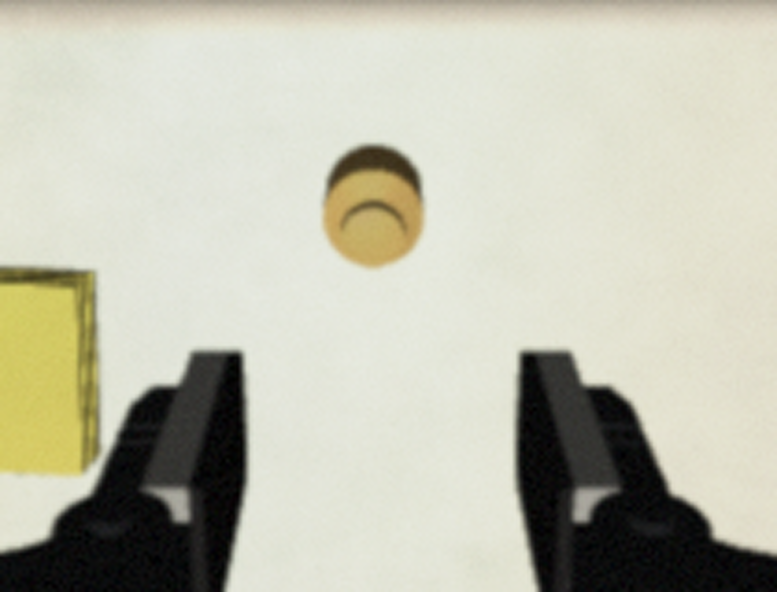

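View pics/s9c.png

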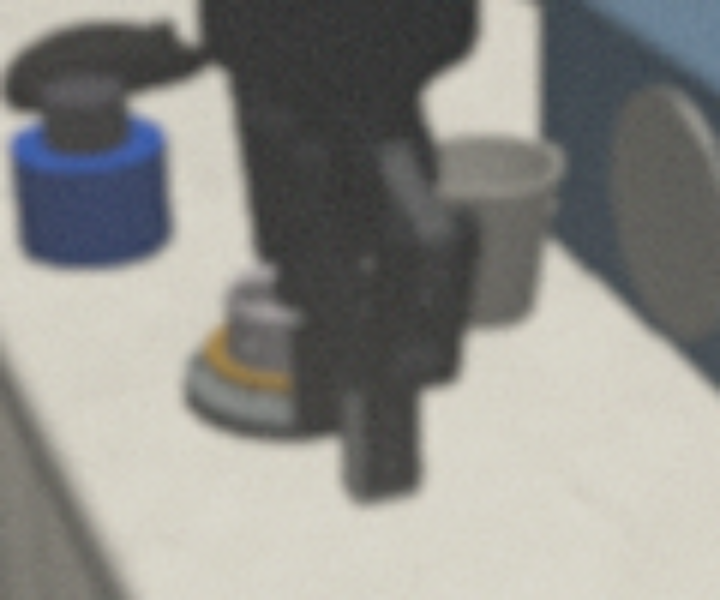

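```bash
python3 - <<'E'
from fit import *
P=json.load(open('w9.json'))
for uv,z in [((310.9,208.7),.024),((311.1,213),.034)]: print(atz(P,uv,z))
print(atz(P,(210+323/3.7,208.7),.024),atz(P,(210+424/3.7,208.7),.024))
E
```

```text
[ 0.42432403 -0.20535539  0.024     ]
[ 0.42428045 -0.2051298   0.034     ]
[ 0.42431825 -0.21607217  0.024     ] [ 0.42433002 -0.19456836  0.024     ]
```

Request:
apply_moves(
  increments=[
    {"x": -0.16,"y": 4,"z": -0.04,"ax": 0,"ay": 0,"az": 0,"grip": 0.55},
    {"x": -0.16,"y": 8,"z": -0.04,"ax": 0,"ay": 0,"az": 0,"grip": 0.55},
    {"x": -0.16,"y": 8,"z": -0.04,"ax": 0,"ay": 0,"az": 0,"grip": 0.55},
    {"x": -0.16,"y": 8,"z": -0.04,"ax": 0,"ay": 0,"az": 0,"grip": 0.55},
    {"x": -0.16,"y": 8,"z": -0.04,"ax": 0,"ay": 0,"az": 0,"grip": 0.55},
  ],
)

```text
time_s: 10.22
eef_pos: [0.426, -0.2047, 0.0522]
eef_rot: [0.498, -0.501, -0.5, 0.502]
wrist_force: [1.4, 0.2, 0.4]
opening: 0.453
```

```bash
python3 - <<'E'
from look import *
P=look('w10',[])
im=cv2.imread('pics/w10.png');cv2.imwrite('pics/w10c.png',cv2.resize(im[150:310,210:420],None,fx=3.7,fy=3.7,interpolation=cv2.INTER_CUBIC))
E
```

```text
[ 0.426  -0.2047  0.0522] [-0.0035  1.     -0.0045] [ 0.0018 -0.0045 -1.    ] 10.225 [1.3762 0.1704 0.3785] [-0.6984  0.2575  1.9965 -0.0029  0.8833 -2.2709] 0.00678584109952593
```

View pics/w10c.png

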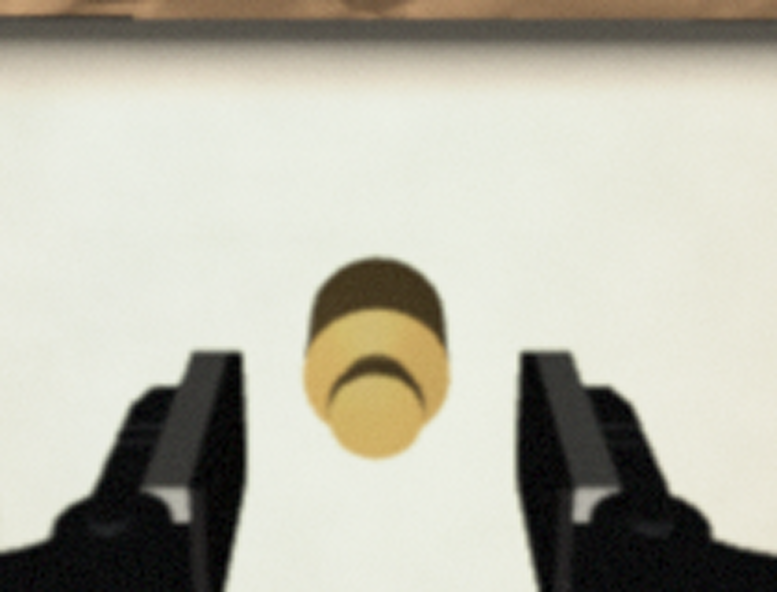

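Request:
apply_moves(
  increments=[
    {"x": -0.06,"y": 0.2,"z": 0.14,"ax": 0,"ay": 0,"az": 0,"grip": 0.55},
    {"x": -0.06,"y": 0.2,"z": 0.14,"ax": 0,"ay": 0,"az": 0,"grip": 0.55},
    {"x": -0.06,"y": 0.2,"z": 0.14,"ax": 0,"ay": 0,"az": 0,"grip": 1},
    {"x": -0.06,"y": 0.2,"z": 0.14,"ax": 0,"ay": 0,"az": 0,"grip": 1},
    {"x": -0.06,"y": 0.2,"z": 0.14,"ax": 0,"ay": 0,"az": 0,"grip": 1},
    {"x": -0.06,"y": 0.2,"z": 0.14,"ax": 0,"ay": 0,"az": 0,"grip": 1},
  ],
)

```text
time_s: 11.02
eef_pos: [0.4246, -0.2056, 0.0503]
eef_rot: [0.498, -0.501, -0.5, 0.502]
wrist_force: [-1.2, -0.6, 5.5]
opening: 0.101
```

```bash
python3 - <<'E'
from look import *
P=look('w11',[])
im=cv2.imread('pics/w11.png');cv2.imwrite('pics/w11c.png',cv2.resize(im[150:310,210:420],None,fx=3.7,fy=3.7,interpolation=cv2.INTER_CUBIC))
E
```

```text
[ 0.4246 -0.2056  0.0503] [-0.0033  1.     -0.0048] [ 0.0019 -0.0048 -1.    ] 11.025 [-1.1595 -0.5998  5.454 ] [-0.7018  0.2596  1.9992 -0.0032  0.8783 -2.2739] 0.0026668148579867585
```

View pics/w11c.png

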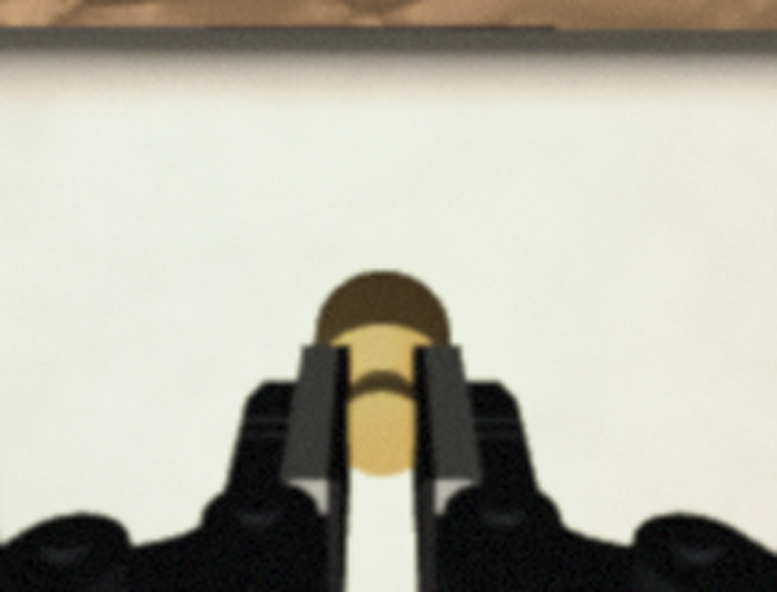

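Request:
apply_moves(
  increments=[
    {"x": 0,"y": -3,"z": 0,"ax": 0,"ay": 0,"az": 0,"grip": 1},
    {"x": 0,"y": -8,"z": 0,"ax": 0,"ay": 0,"az": 0,"grip": 1},
    {"x": 24.1,"y": -8.1,"z": -4.8,"ax": 0,"ay": 0,"az": 0,"grip": 1},
    {"x": 24.1,"y": -8.1,"z": -4.8,"ax": 0,"ay": 0,"az": 0,"grip": 1},
    {"x": 24.1,"y": -8.1,"z": -4.8,"ax": 0,"ay": 0,"az": 0,"grip": 1},
    {"x": 24.1,"y": -8.1,"z": -4.8,"ax": 0,"ay": 0,"az": 0,"grip": 1},
    {"x": 24.1,"y": -8.1,"z": -4.8,"ax": 0,"ay": 0,"az": 0,"grip": 1},
    {"x": 24.1,"y": -8.1,"z": -4.8,"ax": 0,"ay": 0,"az": 0,"grip": 1},
  ],
)

```text
time_s: 12.08
eef_pos: [0.4712, 0.0361, 0.1297]
eef_rot: [0.497, -0.5, -0.5, 0.502]
wrist_force: [-0.9, -0.3, -0.7]
opening: 0.1
```

```bash
python3 - <<'E'
from look import *
P=look('w12',[('pocket_large',.022)])
im=cv2.imread('pics/w12.png');cv2.imwrite('pics/w12c.png',cv2.resize(im[150:310,210:420],None,fx=3.7,fy=3.7,interpolation=cv2.INTER_CUBIC))
save('side','s12');im=cv2.imread('pics/s12.png');cv2.imwrite('pics/s12c.png',cv2.resize(im[150:250,240:360],None,fx=6,fy=6))
E
```

```text
[0.4712 0.0361 0.1297] [-0.0046  1.     -0.0049] [ 0.0009 -0.0049 -1.    ] 12.075 [-0.8863 -0.2568 -0.698 ] [-0.1725  0.1138  1.9656 -0.0054  1.0606 -1.7452] 0.03832006611733681
pocket_large [311.8 209. ] 0.92 [0.4728 0.0348 0.022 ]
```

View pics/w12c.png

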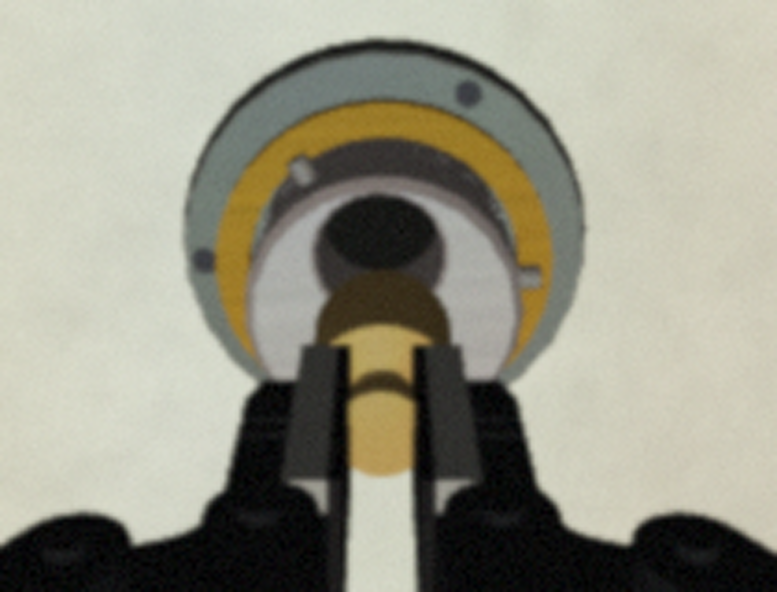

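View pics/s12c.png

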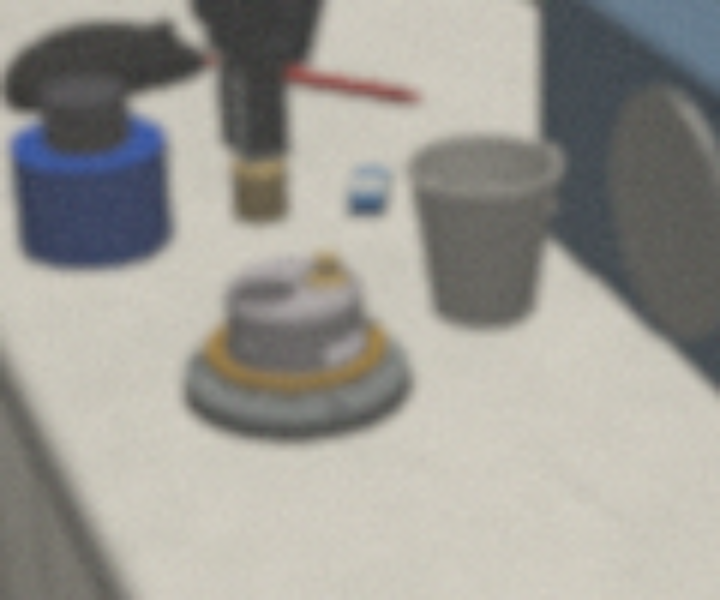

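```bash
python3 - <<'E'
from fit import *
P=json.load(open('w12.json'));im=cv2.imread('pics/w12.png')
g=cv2.GaussianBlur(cv2.cvtColor(im,cv2.COLOR_BGR2GRAY),(3,3),0)
m=(g<100).astype(np.uint8);roi=np.zeros_like(m);roi[200:222,290:335]=1
c,_=cv2.findContours(m*roi,cv2.RETR_EXTERNAL,cv2.CHAIN_APPROX_NONE)
for k in c:
    p=k[:,0].astype(float)
    q=p[(p[:,1]>200)&(p[:,1]<221)]
    if len(q)>20: print(cv2.boundingRect(k),circfit(P,q,.046),circfit(P,q,.046,.0124))
print('w', atz(P,(313.2,150+420/3.7),.1297-.0163), atz(P,(313.2,150+385/3.7),.1297-.0263))
E
```

```text
(295, 202, 35, 20) (array([0.47131863, 0.03514281, 0.0121594 ]), np.float64(0.0001951304332104434)) (array([0.47161764, 0.0351462 , 0.01      ]), np.float64(0.00022369430644008238))
w [0.46959989 0.03613127 0.1134    ] [0.46960641 0.0361003  0.1034    ]
```

```bash
python3 - <<'E'
from fit import *
P=json.load(open('w12.json'))
for r,z,s in [(270,.0794,.011),(325,.1034,.011),(474,.1134,-.007)]: print(atz(P,(313,150+r/3.7),z)[0]+s)
P=json.load(open('w11.json'))
for r,z,s in [(270,0,.011),(325,.024,.011),(474,.034,-.007)]: print(atz(P,(313,150+r/3.7),z)[0]+s)
E
```

```text
0.4725115408107508
0.47116228405792826
0.4709734510415107
0.42593426432541315
0.4245580195604333
0.4243644322899031
```

Request:
apply_moves(
  increments=[
    {"x": -0.08,"y": 2.5,"z": -0.03,"ax": 0,"ay": 0,"az": 0,"grip": 1},
    {"x": -0.08,"y": 3.0,"z": -0.03,"ax": 0,"ay": 0,"az": 0,"grip": 1},
    {"x": -0.08,"y": 3.6,"z": -0.03,"ax": 0,"ay": 0,"az": 0,"grip": 1},
    {"x": -0.08,"y": 4.2,"z": -0.03,"ax": 0,"ay": 0,"az": 0,"grip": 1},
  ],
)

```text
time_s: 12.72
eef_pos: [0.4721, 0.0337, 0.0882]
eef_rot: [-0.498, 0.501, 0.499, -0.501]
wrist_force: [-1.2, 2.3, -0.2]
opening: 0.102
```

```bash
python3 - <<'E'
from look import *
P=look('w13',[])
im=cv2.imread('pics/w13.png');cv2.imwrite('pics/w13c.png',cv2.resize(im[150:310,210:420],None,fx=3.7,fy=3.7,interpolation=cv2.INTER_CUBIC))
E
```

```text
[0.4721 0.0337 0.0882] [-0.0004  1.     -0.0044] [ 0.0019 -0.0044 -1.    ] 12.725 [-1.2417  2.3152 -0.1816] [-0.1778  0.1885  1.9839 -0.0048  0.9666 -1.7463] 0.11445371009275945
```

View pics/w13c.png

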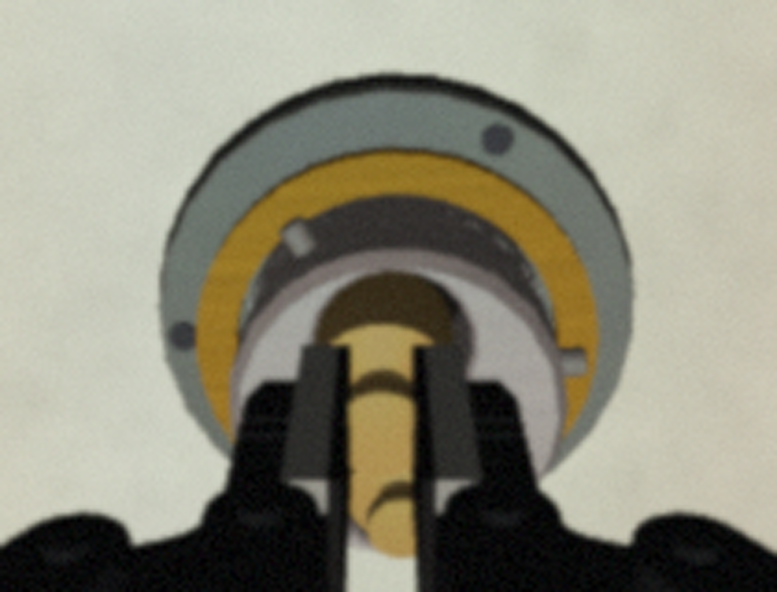

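Request:
apply_moves(
  increments=[
    {"x": 0.14,"y": 0,"z": 0.03,"ax": 0,"ay": 0,"az": 0,"grip": 1},
    {"x": 0.14,"y": 0.5,"z": 0.03,"ax": 0,"ay": 0,"az": 0,"grip": 1},
    {"x": 0.14,"y": 1.0,"z": 0.03,"ax": 0,"ay": 0,"az": 0,"grip": 1},
    {"x": 0.14,"y": 1.5,"z": 0.03,"ax": 0,"ay": 0,"az": 0,"grip": 1},
    {"x": 0.14,"y": 1.5,"z": 0.03,"ax": 0,"ay": 0,"az": 0,"grip": 1},
  ],
)

```text
time_s: 13.4
eef_pos: [0.4715, 0.035, 0.0723]
eef_rot: [-0.498, 0.501, 0.499, -0.501]
wrist_force: [0.3, 1.5, 0.8]
opening: 0.103
```

```bash
python3 - <<'E'
from look import *
P=look('w14',[])
im=cv2.imread('pics/w14.png');cv2.imwrite('pics/w14c.png',cv2.resize(im[150:310,210:420],None,fx=3.7,fy=3.7,interpolation=cv2.INTER_CUBIC))
E
```

```text
[0.4715 0.035  0.0723] [-0.0007  1.     -0.0045] [ 0.0012 -0.0045 -1.    ] 13.4 [0.2758 1.5354 0.7964] [-0.175   0.2187  1.9896 -0.0053  0.9313 -1.7433] 0.0026622352641781813
```

View pics/w14c.png

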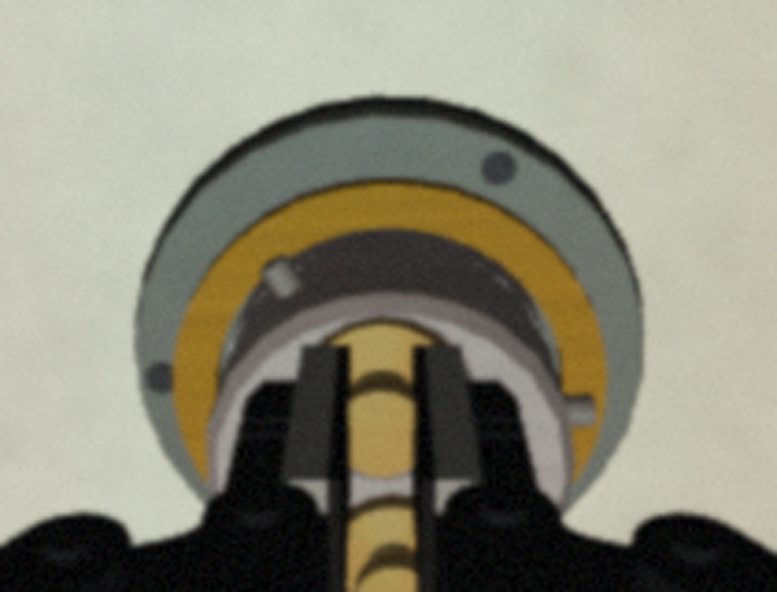

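Request:
apply_moves(
  increments=[
    {"x": 0,"y": 0,"z": 0,"ax": 0,"ay": 0,"az": 0,"grip": 0.6},
    {"x": 0,"y": 0,"z": 0,"ax": 0,"ay": 0,"az": 0,"grip": 0.6},
    {"x": 0,"y": 0,"z": 0,"ax": 0,"ay": 0,"az": 0,"grip": 0.6},
    {"x": 0,"y": -5,"z": 0,"ax": 0,"ay": 0,"az": 0,"grip": 0.6},
    {"x": 0,"y": -10,"z": 0,"ax": 0,"ay": 0,"az": 0,"grip": 0.15},
    {"x": 0,"y": -13,"z": 0,"ax": 0,"ay": 0,"az": 0,"grip": 0.15},
    {"x": 17.3,"y": -13,"z": 2.8,"ax": 0,"ay": 0,"az": 0,"grip": 0.15},
    {"x": 17.3,"y": -13,"z": 2.8,"ax": 0,"ay": 0,"az": 0,"grip": 0.15},
    {"x": 17.3,"y": -13,"z": 2.8,"ax": 0,"ay": 0,"az": 0,"grip": 0.15},
    {"x": 17.3,"y": -13,"z": 2.8,"ax": 0,"ay": 0,"az": 0,"grip": 0.15},
    {"x": 17.3,"y": -13,"z": 2.8,"ax": 0,"ay": 0,"az": 0,"grip": 0.15},
  ],
)

```text
time_s: 14.82
eef_pos: [0.4431, 0.2084, 0.2014]
eef_rot: [0.498, -0.501, -0.499, 0.501]
wrist_force: [-0.8, -0.4, -0.4]
opening: 0.846
```

```bash
python3 - <<'E'
from look import *
P=look('w15',[('collar',.062),('cover',0)])
im=cv2.imread('pics/w15.png');cv2.imwrite('pics/w15c.png',cv2.resize(im[100:310,110:420],None,fx=2.5,fy=2.5,interpolation=cv2.INTER_CUBIC))
save('side','s15');im=cv2.imread('pics/s15.png');cv2.imwrite('pics/s15c.png',cv2.resize(im[150:250,240:360],None,fx=6,fy=6))
E
```

```text
[0.4431 0.2084 0.2014] [-0.0016  1.     -0.0051] [ 0.0011 -0.0051 -1.    ] 14.825 [-0.8392 -0.3795 -0.3554] [ 0.1999  0.0482  1.8705 -0.0055  1.2228 -1.3707] 0.0307810199594856
collar [315.5 196.8] 0.67 [0.4443 0.2101 0.062 ]
cover [312.  185.7] 0.72 [0.4506 0.2065 0.    ]
```

View pics/w15.png

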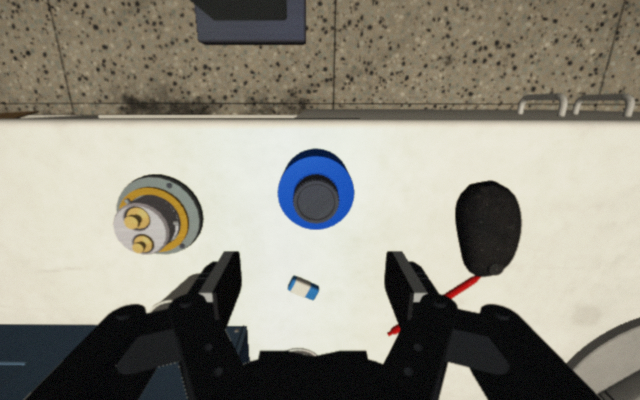

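View pics/s15c.png

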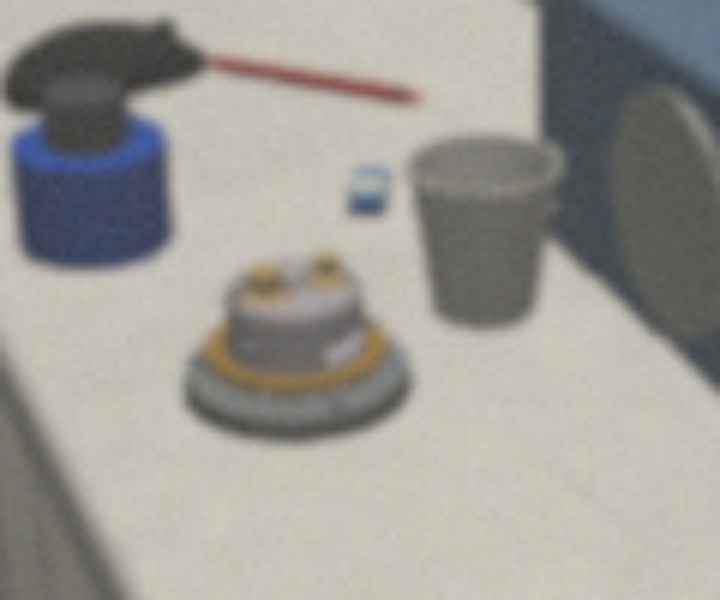

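```bash
python3 - <<'E'
from fit import *
P=json.load(open('w15.json'));im=cv2.imread('pics/w15.png')
h=cv2.cvtColor(im,cv2.COLOR_BGR2HSV)
m=((h[...,0]>100)&(h[...,0]<130)&(h[...,1]>120)&(h[...,2]>110)).astype(np.uint8);roi=np.zeros_like(m);roi[140:240,265:365]=1
k=max(cv2.findContours(m*roi,cv2.RETR_EXTERNAL,cv2.CHAIN_APPROX_NONE)[0],key=len)
print(cv2.boundingRect(k));p=k[:,0].astype(float)
print(circfit(P,p,.05),circfit(P,p[p[:,1]>185],.05))
# collar top
g=cv2.cvtColor(im,cv2.COLOR_BGR2GRAY)
roi[:]=0;roi[165:228,285:345]=1
m=((h[...,1]<110)&(g<110)).astype(np.uint8)
k=max(cv2.findContours(m*roi,cv2.RETR_EXTERNAL,cv2.CHAIN_APPROX_NONE)[0],key=len)
print(cv2.boundingRect(k));p=k[:,0].astype(float);print(circfit(P,p[p[:,1]>200],.074,.02))
E
```

```text
(278, 156, 76, 73)
(array([0.44472575, 0.21014846, 0.03497009]), np.float64(0.0003066269488335725)) (array([0.44498564, 0.21016053, 0.03482011]), np.float64(0.0002798794924780948))
(294, 175, 45, 48)
(array([0.44340594, 0.21020083, 0.01      ]), np.float64(0.0006038413842205627))
```

Request:
apply_moves(
  increments=[
    {"x": 0.18,"y": 6,"z": -0.14,"ax": 0,"ay": 0,"az": -0.005,"grip": 0.15},
    {"x": 0.18,"y": 9,"z": -0.14,"ax": 0,"ay": 0,"az": -0.005,"grip": 0.15},
    {"x": 0.18,"y": 10,"z": -0.14,"ax": 0,"ay": 0,"az": -0.005,"grip": 0.15},
    {"x": 0.18,"y": 10,"z": -0.14,"ax": 0,"ay": 0,"az": -0.005,"grip": 0.15},
  ],
)

```text
time_s: 15.52
eef_pos: [0.4454, 0.2083, 0.1016]
eef_rot: [-0.5, 0.501, 0.5, -0.499]
wrist_force: [-0.9, -0.1, 0.5]
opening: 0.849
```

```bash
python3 - <<'E'
from look import *
P=look('w16',[])
E
```

```text
[0.4454 0.2083 0.1016] [0.0023 1.     0.0002] [ 0.0008  0.0002 -1.    ] 15.525 [-0.8785 -0.1315  0.4718] [ 0.1955  0.202   1.9325  0.0001  1.0062 -1.373 ] 0.026843378660022236
```

View pics/w16.png

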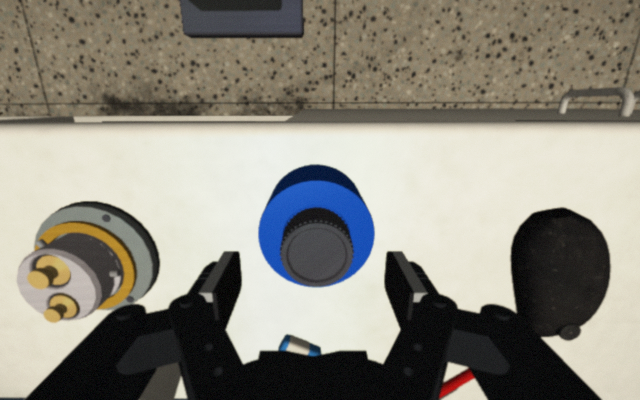

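Request:
apply_moves(
  increments=[
    {"x": 0.19,"y": 1.2,"z": 0.08,"ax": 0,"ay": 0,"az": 0,"grip": 0.15},
    {"x": 0.19,"y": 2.35,"z": 0.08,"ax": 0,"ay": 0,"az": 0,"grip": 0.15},
    {"x": 0.19,"y": 2.35,"z": 0.08,"ax": 0,"ay": 0,"az": 0,"grip": 0.3},
    {"x": 0.19,"y": 2.35,"z": 0.08,"ax": 0,"ay": 0,"az": 0,"grip": 0.4},
  ],
)

```text
time_s: 16.08
eef_pos: [0.4453, 0.2105, 0.0789]
eef_rot: [-0.5, 0.501, 0.5, -0.499]
wrist_force: [-0.6, 0.7, 0.0]
opening: 0.597
```

```bash
python3 - <<'E'
from look import *
P=look('w17',[])
im=cv2.imread('pics/w17.png');cv2.imwrite('pics/w17c.png',cv2.resize(im[190:350,210:420],None,fx=3.7,fy=3.7,interpolation=cv2.INTER_CUBIC))
save('side','s17');im=cv2.imread('pics/s17.png');cv2.imwrite('pics/s17c.png',cv2.resize(im[130:230,210:330],None,fx=6,fy=6))
E
```

```text
[0.4453 0.2105 0.0789] [0.0019 1.     0.0005] [ 0.0024  0.0005 -1.    ] 16.075 [-0.6099  0.6992  0.0246] [ 0.2001  0.2438  1.9397  0.      0.9557 -1.3688] 0.004318272395984252
```

View pics/w17c.png

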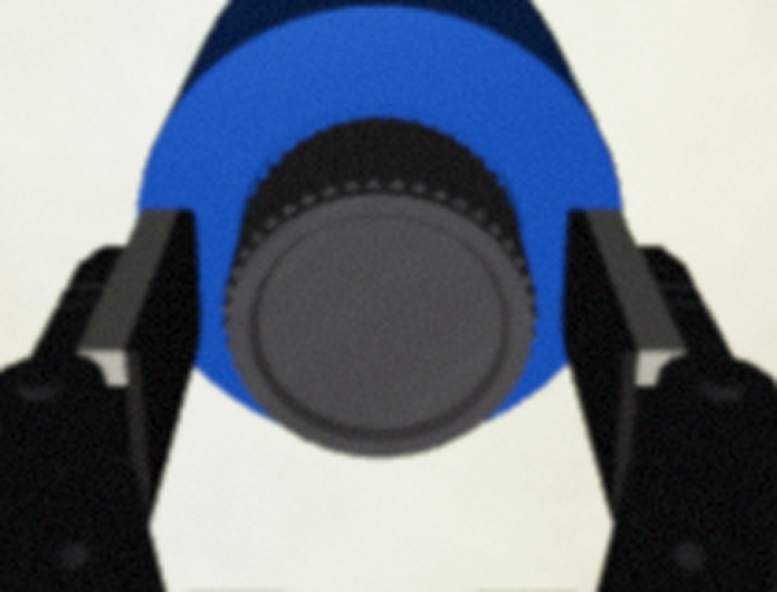

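View pics/s17c.png

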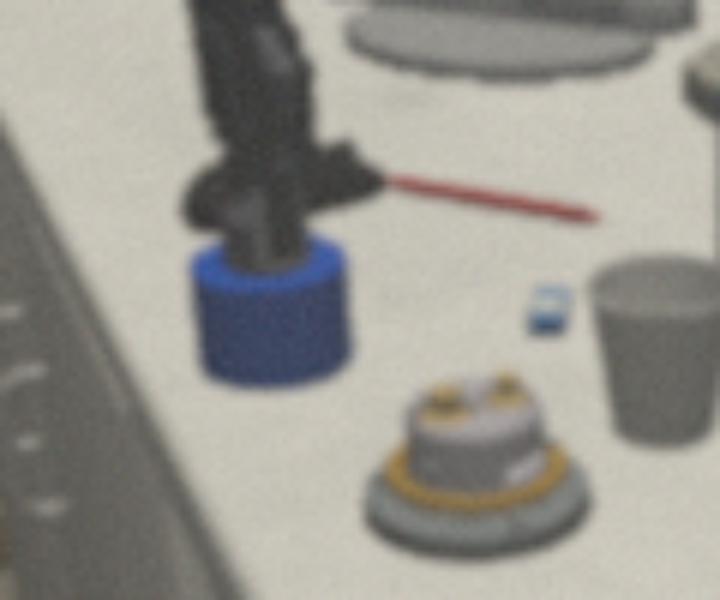

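Request:
apply_moves(
  increments=[
    {"x": 0,"y": 0,"z": 0,"ax": 0,"ay": 0,"az": 0,"grip": 1},
    {"x": 0,"y": 0,"z": 0,"ax": 0,"ay": 0,"az": 0,"grip": 1},
    {"x": 0,"y": 0,"z": 0,"ax": 0,"ay": 0,"az": 0,"grip": 1},
    {"x": 0,"y": 0,"z": 0,"ax": 0,"ay": 0,"az": 0,"grip": 1},
  ],
)

```text
time_s: 16.68
eef_pos: [0.4461, 0.2106, 0.0798]
eef_rot: [-0.5, 0.501, 0.501, -0.498]
wrist_force: [-0.6, -1.5, 6.4]
opening: 0.445
```

```bash
python3 - <<'E'
from look import *
P=look('w18',[])
print(ctrl.get_obs()['opening'],atz(P,(312.7,277.8),.074))
im=cv2.imread('pics/w18.png');cv2.imwrite('pics/w18c.png',cv2.resize(im[190:350,210:420],None,fx=3.7,fy=3.7,interpolation=cv2.INTER_CUBIC))
E
```

```text
[0.4461 0.2106 0.0798] [0.0019 1.     0.0009] [ 0.0042  0.0009 -1.    ] 16.675 [-0.5561 -1.5183  6.3762] [ 0.2001  0.2427  1.9388  0.      0.9558 -1.3688] 0.0018495444877860523
0.4437352096738319 [0.4461 0.2105 0.074 ]
```

View pics/w18c.png

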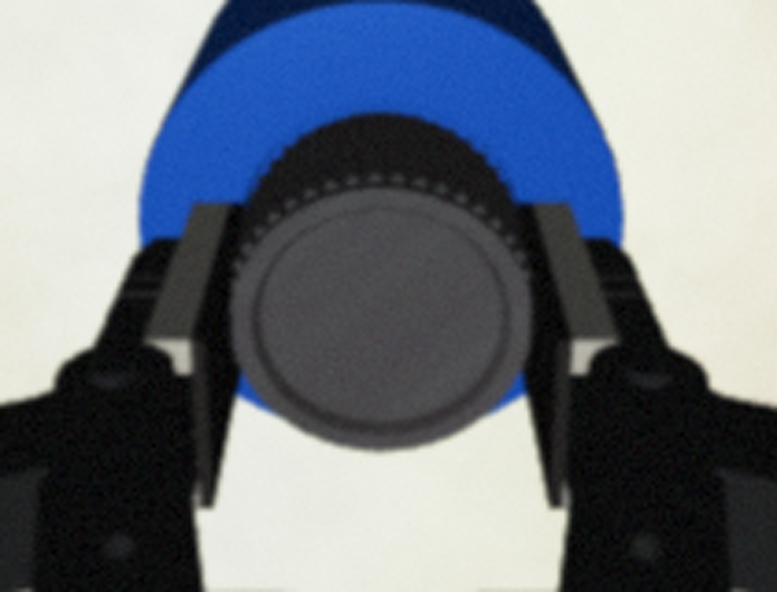

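Request:
apply_moves(
  increments=[
    {"x": 0,"y": -2,"z": 0,"ax": 0,"ay": 0,"az": 0,"grip": 1},
    {"x": 0,"y": -5,"z": 0,"ax": 0,"ay": 0,"az": 0,"grip": 1},
    {"x": 0,"y": -8,"z": 0,"ax": 0,"ay": 0,"az": 0,"grip": 1},
    {"x": -4,"y": -8,"z": -1,"ax": 0,"ay": 0,"az": 0,"grip": 1},
    {"x": -9,"y": -8,"z": -2,"ax": 0,"ay": 0,"az": 0,"grip": 1},
    {"x": -14,"y": -8,"z": -3,"ax": 0,"ay": 0,"az": 0,"grip": 1},
    {"x": -17.5,"y": -8,"z": -3.8,"ax": 0,"ay": 0,"az": 0,"grip": 1},
    {"x": -17.5,"y": -8,"z": -3.8,"ax": 0,"ay": 0,"az": 0,"grip": 1},
    {"x": -17.5,"y": -8,"z": -3.8,"ax": 0,"ay": 0,"az": 0,"grip": 1},
  ],
)

```text
time_s: 17.85
eef_pos: [0.4828, 0.0359, 0.1593]
eef_rot: [-0.5, 0.501, 0.5, -0.498]
wrist_force: [-0.1, 0.3, -0.7]
opening: 0.446
```

```bash
python3 - <<'E'
from look import *
P=look('w19',[])
print(ctrl.get_obs()['opening'],atz(P,(312.7,277.8),.074))
im=cv2.imread('pics/w19.png');cv2.imwrite('pics/w19c.png',cv2.resize(im[190:350,210:420],None,fx=3.7,fy=3.7,interpolation=cv2.INTER_CUBIC))
save('side','s19');im=cv2.imread('pics/s19.png');cv2.imwrite('pics/s19c.png',cv2.resize(im[130:230,230:350],None,fx=6,fy=6))
E
```

```text
[0.4828 0.0359 0.1593] [0.0025 1.     0.0015] [ 0.0029  0.0015 -1.    ] 17.85 [-0.1235  0.3165 -0.6785] [-0.1728  0.0907  1.9204  0.0022  1.1279 -1.742 ] 0.022741661985351082
0.4461261230385541 [0.533  0.0358 0.074 ]
```

View pics/w19.png

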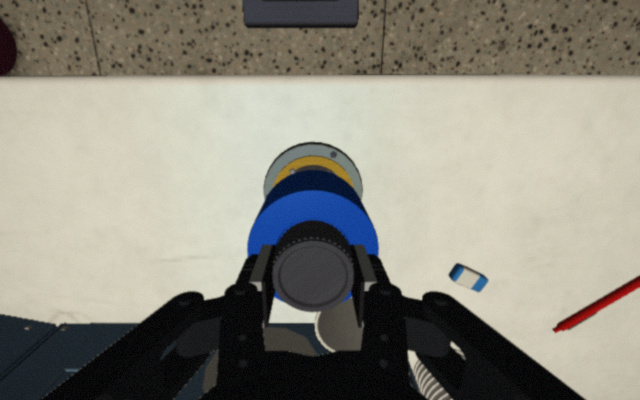

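View pics/s19c.png

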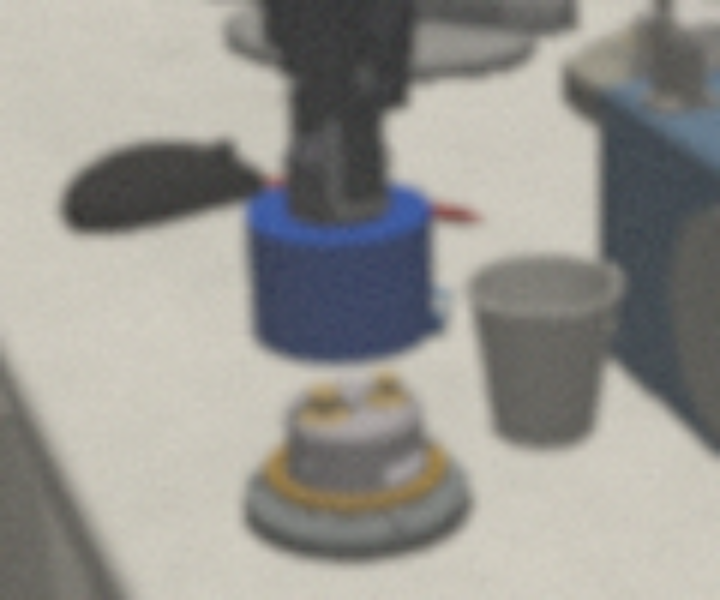

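```bash
python3 - <<'E'
from look import *
P=vision.camera_params('side')
c=lambda X:(proj(P,np.array(X))-[230,130])*6
for X in [(.484,.0359,.01),(.484,.0359,.046),(.4828,.0359,.0795),(.4828,.0359,.1295),(.47,.0359,.046),(.484,.02,.046)]: print(X,c(X))
im=cv2.imread('pics/s19.png').astype(int)
# cover edges
b,g,r=im[...,0],im[...,1],im[...,2]
for row in range(168,188,3):
    m=np.where((b-r)[row,260:320]>35)[0]+260; print(row,m.min(),m.max(),m.mean())
def edges(row,lo,hi): print(row,im[row,lo:hi].sum(1)//3)
h=cv2.cvtColor(im.astype(np.uint8),cv2.COLOR_BGR2HSV)
for row in range(205,214,2):
    print(row,im[row,266:312].sum(1)//3)
E
```

```text
(0.484, 0.0359, 0.01) [356.8116 485.5833]
(0.484, 0.0359, 0.046) [352.9228 405.7494]
(0.4828, 0.0359, 0.0795) [346.2697 329.339 ]
(0.4828, 0.0359, 0.1295) [340.3392 209.4634]
(0.47, 0.0359, 0.046) [319.4922 412.0276]
(0.484, 0.02, 0.046) [366.1073 421.89  ]
168 272 300 286.0
171 277 294 285.5
174 279 298 289.3636363636364
177 282 298 289.6923076923077
180 281 298 288.46153846153845
183 282 296 289.0
186 281 294 287.0
205 [192 194 196 194 194 194 189 189 175 158 135 113  93  94  89  96 100  97
 102  99 104 107 103 100 106 105 101 101 100 101 102 110 117 134 125 121
 122 143 159 179 193 196 194 196 199 198]
207 [195 195 192 199 190 190 181 157 140 126 114 110  97  94 104 109 103 101
  98 105 100 104 105 100 104 105 100 108 118 130 139 147 156 150 130 122
 115 121 128 142 163 183 196 197 200 198]
209 [195 196 196 192 185 163 133 117 109 116 115 117  99  97  97  96  98  97
 101 102  98 106 105 106 103 102 103 114 138 154 154 145 135 129 122 115
 110 113 114 129 131 152 178 194 197 199]
211 [196 193 197 191 175 143 123 115 112 106 107 111 111 114 111 106 107 104
 107 105 107 106 104 110 107 110 109 112 119 124 122 118 118 113 112 108
 115 121 128 129 126 135 163 189 199 199]
213 [194 196 194 185 159 130 127 128 128 123 110 107 102 101  97 105 104 115
 109 110 115 118 116 114 114 109 112 114 106 107 106 104 105 107 111 124
 127 131 130 122 119 111 136 177 197 193]
```

Request:
apply_moves(
  increments=[
    {"x": 0,"y": 1,"z": -0.12,"ax": 0,"ay": 0,"az": 0,"grip": 1},
    {"x": 0,"y": 2,"z": -0.12,"ax": 0,"ay": 0,"az": 0,"grip": 1},
    {"x": 0,"y": 2.8,"z": -0.12,"ax": 0,"ay": 0,"az": 0,"grip": 1},
    {"x": 0,"y": 3.3,"z": -0.12,"ax": 0,"ay": 0,"az": 0,"grip": 1},
    {"x": 0,"y": 3.6,"z": -0.12,"ax": 0,"ay": 0,"az": 0,"grip": 1},
    {"x": 0,"y": 3.9,"z": -0.12,"ax": 0,"ay": 0,"az": 0,"grip": 1},
  ],
)

```text
time_s: 18.7
eef_pos: [0.4844, 0.0365, 0.1204]
eef_rot: [-0.5, 0.501, 0.501, -0.499]
wrist_force: [0.5, 0.2, -1.5]
opening: 0.441
```

```bash
python3 - <<'E'
from look import *
P=look('w20',[])
print(ctrl.get_obs()['torque'])
save('side','s20');im=cv2.imread('pics/s20.png');cv2.imwrite('pics/s20c.png',cv2.resize(im[130:230,230:350],None,fx=6,fy=6))
E
```

```text
[0.4844 0.0365 0.1204] [0.0009 1.     0.0012] [ 0.0037  0.0012 -1.    ] 18.7 [ 0.4876  0.187  -1.5126] [-0.1709  0.1555  1.9407  0.0021  1.042  -1.7419] 0.05169022158364427
[-0.0327  0.0021  0.0056]
```

View pics/s20c.png

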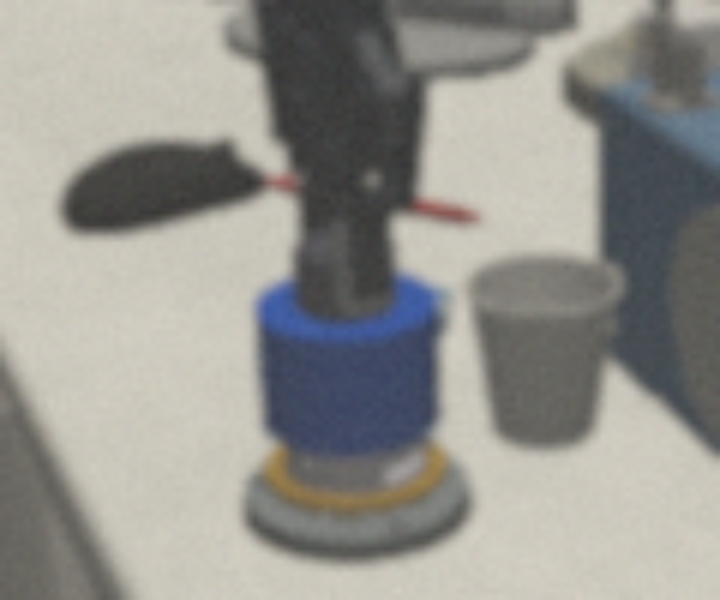

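Request:
apply_moves(
  increments=[
    {"x": 0,"y": 0.4,"z": 0,"ax": 0,"ay": 0,"az": 0,"grip": 1},
    {"x": 0,"y": 0.7,"z": 0,"ax": 0,"ay": 0,"az": 0,"grip": 1},
    {"x": 0,"y": 0.9,"z": 0,"ax": 0,"ay": 0,"az": 0,"grip": 1},
    {"x": 0,"y": 0.9,"z": 0,"ax": 0,"ay": 0,"az": 0,"grip": 1},
  ],
)

```text
time_s: 19.3
eef_pos: [0.4845, 0.0365, 0.1119]
eef_rot: [-0.5, 0.501, 0.501, -0.499]
wrist_force: [-2.7, 0.4, 6.3]
opening: 0.44
```

Request:
apply_moves(
  increments=[
    {"x": 0,"y": 0.1,"z": 0,"ax": 0,"ay": 0.1,"az": 0,"grip": 1},
    {"x": 0,"y": 0.1,"z": 0,"ax": 0,"ay": 0.2,"az": 0,"grip": 1},
    {"x": 0,"y": 0.1,"z": 0,"ax": 0,"ay": 0.3,"az": 0,"grip": 1},
    {"x": 0,"y": 0.1,"z": 0,"ax": 0,"ay": 0.36,"az": 0,"grip": 1},
    {"x": 0,"y": 0.1,"z": 0,"ax": 0,"ay": 0.42,"az": 0,"grip": 1},
    {"x": 0,"y": 0.1,"z": 0,"ax": 0,"ay": 0.48,"az": 0,"grip": 1},
  ],
)

```text
time_s: 20.05
eef_pos: [0.4857, 0.0362, 0.112]
eef_rot: [-0.604, 0.606, 0.368, -0.364]
wrist_force: [0.7, -1.1, 4.3]
opening: 0.445
```

```bash
python3 - <<'E'
from look import *
o=ctrl.get_obs();print(o['eef_pos'],qR(o['eef_rot'])[:,0],qR(o['eef_rot'])[:,1],o['wrist_force'],o['torque'],o['q'])
P=look('w21',[])
E
```

```text
[0.4857 0.0362 0.112 ] [0.464  0.8858 0.0033] [ 0.0063  0.0004 -1.    ] [ 0.729  -1.0683  4.2935] [-0.2067 -0.059   0.1445] [-0.1709  0.171   1.9434  0.0017  1.0211 -1.2601]
[0.4857 0.0362 0.112 ] [0.464  0.8858 0.0033] [ 0.0063  0.0004 -1.    ] 20.05 [ 0.729  -1.0683  4.2935] [-0.1709  0.171   1.9434  0.0017  1.0211 -1.2601] 0.4755433217893287
```

View pics/w21.png

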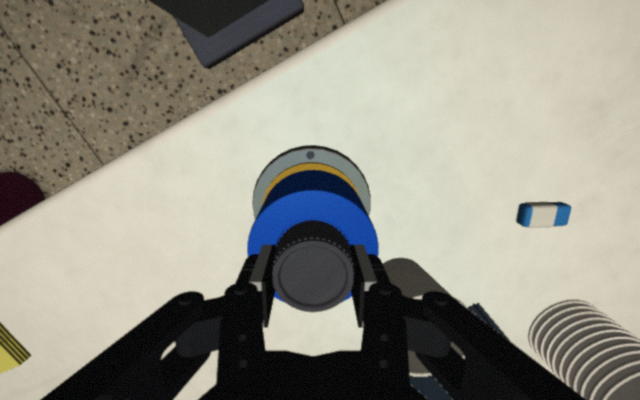

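Request:
apply_moves(
  increments=[
    {"x": -0.05,"y": 0.15,"z": 0.09,"ax": 0,"ay": 0.06,"az": 0,"grip": 1},
    {"x": -0.05,"y": 0.15,"z": 0.09,"ax": 0,"ay": 0.12,"az": 0,"grip": 1},
    {"x": -0.05,"y": 0.15,"z": 0.09,"ax": 0,"ay": 0.18,"az": 0,"grip": 1},
    {"x": -0.05,"y": 0.15,"z": 0.09,"ax": 0,"ay": 0.24,"az": 0,"grip": 1},
    {"x": -0.05,"y": 0.15,"z": 0.09,"ax": 0,"ay": 0.3,"az": 0,"grip": 1},
  ],
)

```text
time_s: 20.72
eef_pos: [0.4859, 0.0355, 0.1119]
eef_rot: [-0.652, 0.655, 0.273, -0.268]
wrist_force: [-1.3, -1.6, 8.2]
opening: 0.443
```

```bash
cat > st.py <<'E'
from look import *
o=ctrl.get_obs();R=qR(o['eef_rot']);print(o['eef_pos'],R[:,0],R[:,1],o['wrist_force'],o['torque'],o['q'][5],o['dq'][5])
print('yaw',np.degrees(np.arctan2(R[1,0],R[0,0])))
E
python3 st.py
```

```text
[0.4859 0.0355 0.1119] [0.7071 0.7071 0.0055] [ 0.0088 -0.001  -1.    ] [-1.2984 -1.6405  8.1729] [-0.5319  0.4381  0.2117] -0.9573238130230274 0.4750281374892348
yaw 45.00334643223766
```

Request:
apply_moves(
  increments=[
    {"x": -0.1,"y": 0.15,"z": 0.1,"ax": 0.005,"ay": 0.06,"az": 0.005,"grip": 1},
    {"x": -0.1,"y": 0.15,"z": 0.1,"ax": 0.005,"ay": 0.12,"az": 0.005,"grip": 1},
    {"x": -0.1,"y": 0.15,"z": 0.1,"ax": 0.005,"ay": 0.18,"az": 0.005,"grip": 1},
    {"x": -0.1,"y": 0.15,"z": 0.1,"ax": 0.005,"ay": 0.24,"az": 0.005,"grip": 1},
  ],
)

```text
time_s: 21.22
eef_pos: [0.4859, 0.035, 0.1119]
eef_rot: [-0.68, 0.682, 0.192, -0.189]
wrist_force: [-0.8, -0.9, 9.3]
opening: 0.442
```

```bash
python3 st.py
```

```text
[0.4859 0.035  0.1119] [0.8551 0.5185 0.0034] [ 0.0047 -0.0013 -1.    ] [-0.8103 -0.9114  9.329 ] [-0.2428  0.3001  0.2365] -0.7167197743209095 0.47334061975401887
yaw 31.228769871658805
```

Request:
apply_moves(
  increments=[
    {"x": -0.1,"y": 0.15,"z": 0.0,"ax": 0,"ay": 0.06,"az": 0,"grip": 1},
    {"x": -0.1,"y": 0.15,"z": 0.0,"ax": 0,"ay": 0.12,"az": 0,"grip": 1},
    {"x": -0.1,"y": 0.15,"z": 0.0,"ax": 0,"ay": 0.18,"az": 0,"grip": 1},
    {"x": -0.1,"y": 0.15,"z": 0.0,"ax": 0,"ay": 0.24,"az": 0,"grip": 1},
  ],
)

```text
time_s: 21.72
eef_pos: [0.485, 0.0346, 0.1103]
eef_rot: [-0.698, 0.7, 0.109, -0.106]
wrist_force: [-0.0, -0.1, -1.5]
opening: 0.446
```

```bash
python3 st.py
```

```text
[0.485  0.0346 0.1103] [0.9541 0.2995 0.004 ] [ 0.0046 -0.0012 -1.    ] [-0.0416 -0.1171 -1.5086] [ 0.027   0.0166 -0.0419] -0.47714832026667076 0.47483552173928184
yaw 17.425079363102974
```

Request:
apply_moves(
  increments=[
    {"x": 0,"y": 0.3,"z": 0,"ax": 0,"ay": 0,"az": 0,"grip": 1},
    {"x": 0,"y": 0.6,"z": 0,"ax": 0,"ay": 0,"az": 0,"grip": 1},
    {"x": 0,"y": 0.9,"z": 0,"ax": 0,"ay": 0,"az": 0,"grip": 1},
  ],
)

```text
time_s: 22.1
eef_pos: [0.4848, 0.0346, 0.1008]
eef_rot: [-0.698, 0.7, 0.109, -0.106]
wrist_force: [-0.2, 0.4, -1.0]
opening: 0.447
```

```bash
python3 st.py
```

```text
[0.4848 0.0346 0.1008] [0.9539 0.3002 0.0035] [ 0.0041 -0.0011 -1.    ] [-0.1972  0.4305 -1.0409] [ 0.0369 -0.0033 -0.0132] -0.47798242403230873 0.005412528485556588
yaw 17.46916587097287
```

Request:
apply_moves(
  increments=[
    {"x": 0,"y": 0.3,"z": 0,"ax": 0,"ay": 0,"az": 0,"grip": 1},
    {"x": 0,"y": 0.6,"z": 0,"ax": 0,"ay": 0,"az": 0,"grip": 1},
    {"x": 0,"y": 0.85,"z": 0,"ax": 0,"ay": 0,"az": 0,"grip": 1},
    {"x": 0,"y": 0.85,"z": 0,"ax": 0,"ay": 0,"az": 0,"grip": 1},
  ],
)

```text
time_s: 22.6
eef_pos: [0.4851, 0.0345, 0.0937]
eef_rot: [-0.698, 0.7, 0.109, -0.106]
wrist_force: [-5.5, 1.1, 15.0]
opening: 0.444
```

```bash
python3 st.py; python3 - <<'E'
from look import *
save('side','s22');im=cv2.imread('pics/s22.png');cv2.imwrite('pics/s22c.png',cv2.resize(im[130:230,230:350],None,fx=6,fy=6))
E
```

```text
[0.4851 0.0345 0.0937] [0.9537 0.3007 0.0034] [ 0.004  -0.0014 -1.    ] [-5.5038  1.1275 15.0239] [ 0.0025  1.2532 -0.0194] -0.4781857086923332 -0.001003167755479225
yaw 17.501381491975646
```

View pics/s22c.png

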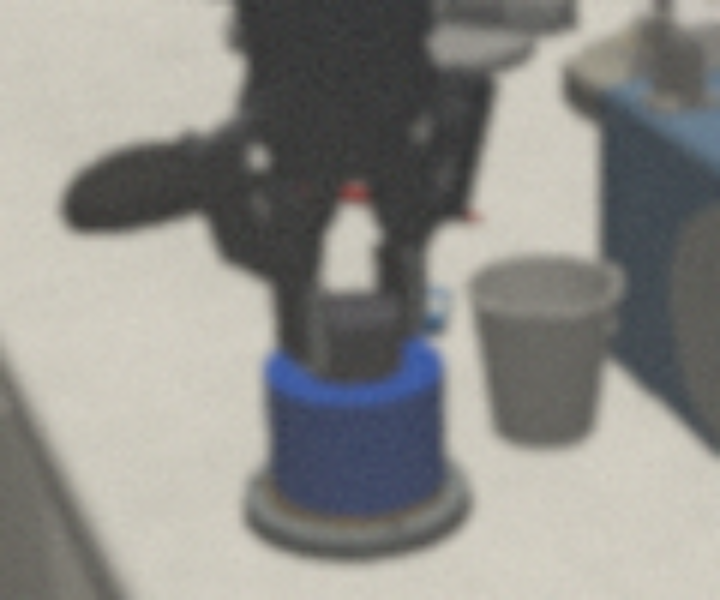

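Request:
apply_moves(
  increments=[
    {"x": 0,"y": 0.2,"z": 0,"ax": 0,"ay": 0,"az": 0,"grip": 1},
    {"x": 0,"y": 0.2,"z": 0,"ax": 0,"ay": 0,"az": 0,"grip": 1},
    {"x": 0,"y": 0.2,"z": 0,"ax": 0,"ay": 0,"az": 0,"grip": 1},
    {"x": 0,"y": 0.2,"z": 0,"ax": 0,"ay": 0,"az": 0,"grip": 1},
  ],
)

```text
time_s: 23.15
eef_pos: [0.4853, 0.0345, 0.0936]
eef_rot: [-0.698, 0.7, 0.109, -0.107]
wrist_force: [-9.6, 0.6, 21.6]
opening: 0.446
```

```bash
python3 st.py; python3 - <<'E'
from look import *
P=look('w23',[]);save('top','t23')
im=cv2.imread('pics/t23.png');cv2.imwrite('pics/t23c.png',cv2.resize(im[160:280,190:430],None,fx=3.33,fy=3.33))
E
```

```text
[0.4853 0.0345 0.0936] [0.9535 0.3014 0.003 ] [ 0.0037 -0.0018 -1.    ] [-9.6029  0.5566 21.6258] [0.062  1.913  0.0038] -0.47836067479541555 0.0005129849273770319
yaw 17.54136499568924
[0.4853 0.0345 0.0936] [0.9535 0.3014 0.003 ] [ 0.0037 -0.0018 -1.    ] 23.15 [-9.6029  0.5566 21.6258] [-0.173   0.2041  1.9506 -0.0014  0.9829 -0.4784] 0.0021192606008722265
```

View pics/w23.png

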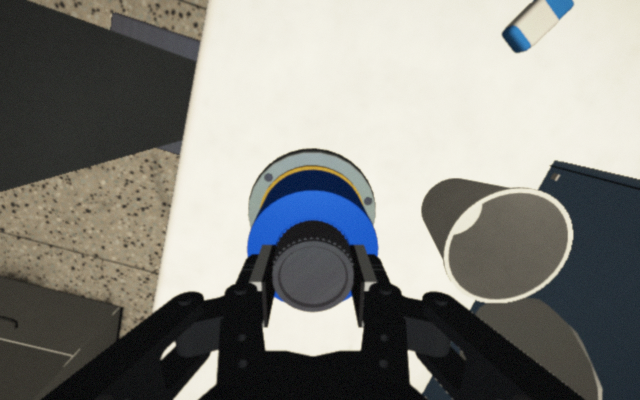

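View pics/t23c.png

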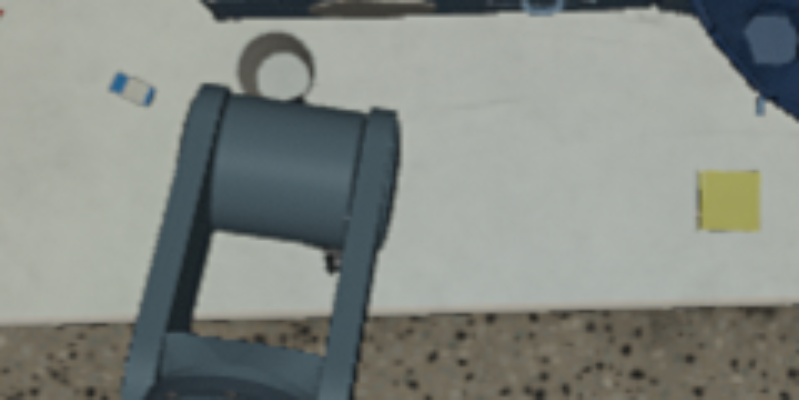

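```bash
python3 -c "
from bench import ticket
print(ticket.hand_in())"
```

```text
the job is handed in; nothing more can be done
None
```

I handed the job in at about 23 s with both weights in their pockets and the cover held fully home in the gripper. The hand-in reports no verdict.

- **Weights:** each one went to its computed floor height. The side picture, taken before the cover went on, showed both standing in their pockets with the tops out. The large weight first touched its pocket wall with about 2 N, and I corrected that by about 1.3 mm.
- **Cover:** it came down on the pins at about 32 mm. After about 72° of clockwise turn it dropped over them, then pushed down against the spring to about 13.8 mm (home is 14 mm). Pressing harder, from 15 N to 22 N upward, moved it only about 0.1 mm, so the ring is bottomed.
- **Final state:** the gripper was still closed on the collar and the arm was still. The last pictures showed the paper cup, note pad and eraser where they started.
- **Readings that disagreed:** the final tool position was about 1.5–2 mm off my estimate of the carrier's axis, with a steady side force of about 10 N. That is inside the 4 mm limit, but not a perfect match.
- **Not measured:** I inferred the cover height, spring travel and centring from the tool pose, and did not measure them on the cover itself. The finger force on the cover was not read at all; only the grip opening and wrist force were.

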